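Load a drilling pallet and run it onto the mill

TASK

Press every aluminium blank lying on the bench flush into a nest of the blue fixture pallet, one to a nest. Then set the red clamp nut on the stud, turn it backward (counter-clockwise) until the thread starts drop, and screw it forward until its flange is down on the pallet. Last, slide the loaded pallet off the bench, across the gap and onto the middle of the mill table until it sits square against the steel stop bar, without lifting it or letting it sag into the gap, and leave the other things on the bench alone.

Things in the scene. Friction and masses are not known exactly. Their poses are not given: they have to be found in the camera images.
- blank0: Sawn aluminium block 64 x 36 x 20 mm (long, wide, high), 0.12 kg, two dark fine grooves along its top and a dark round hole mark in the middle, lying flat on the bench; all are alike, may be absent, and either end may go first. Origin: centre of its underside; x along the 64 mm, z up.
- blank1: Sawn aluminium block 64 x 36 x 20 mm (long, wide, high), 0.12 kg, two dark fine grooves along its top and a dark round hole mark in the middle, lying flat on the bench; all are alike, may be absent, and either end may go first. Origin: centre of its underside; x along the 64 mm, z up.
- blank2: Sawn aluminium block 64 x 36 x 20 mm (long, wide, high), 0.12 kg, two dark fine grooves along its top and a dark round hole mark in the middle, lying flat on the bench; all are alike, may be absent, and either end may go first. Origin: centre of its underside; x along the 64 mm, z up.
- blank3: Sawn aluminium block 64 x 36 x 20 mm (long, wide, high), 0.12 kg, two dark fine grooves along its top and a dark round hole mark in the middle, lying flat on the bench; all are alike, may be absent, and either end may go first. Origin: centre of its underside; x along the 64 mm, z up.
- pallet: Loose blue plastic fixture pallet, 200 x 200 x 26 mm, about 0.8 kg empty, lying on the bench. Origin: centre of its underside, z up. Four nests lie in a cross about its centre, on its own +x, +y, -x and -y sides; a threaded stud stands in the centre.
- stud_end (a point): Centre of the top of the pallet's steel stud, 26 mm above the pallet's top face. Its core is 32 mm across, tapering to 26 mm over the top 4 mm; round it run three brass thread ridges, 42 mm across. Yellow lines on this end face point to the three thread starts.
- nest0 (a point): Centre of the mouth of the nest on the pallet's +x side, level with the pallet's top face. The nest is a pocket 67.2 x 39.2 mm, its long way pointing away from the stud (along the pallet's x axis), with a small chamfer and 20 mm deep, so a blank pressed home is flush.
- nest1 (a point): Centre of the mouth of the nest on the pallet's +y side, level with the pallet's top face. The nest is a pocket 67.2 x 39.2 mm, its long way pointing away from the stud (along the pallet's y axis), with a small chamfer and 20 mm deep, so a blank pressed home is flush.
- nest2 (a point): Centre of the mouth of the nest on the pallet's -x side, level with the pallet's top face. The nest is a pocket 67.2 x 39.2 mm, its long way pointing away from the stud (along the pallet's x axis), with a small chamfer and 20 mm deep, so a blank pressed home is flush.
- nest3 (a point): Centre of the mouth of the nest on the pallet's -y side, level with the pallet's top face. The nest is a pocket 67.2 x 39.2 mm, its long way pointing away from the stud (along the pallet's y axis), with a small chamfer and 20 mm deep, so a blank pressed home is flush.
- thread_start (a point): A thread start: the highest end of a ridge's top, 17.8 mm above the pallet's top face, 20 mm from the stud axis, 45 degrees from the pallet's +x towards +y; the other two lie 120 degrees round each way. The ridges (right-hand, 3 mm thick, 250 degrees long) go down clockwise seen from above, 21 mm a turn, so lie 7 mm one above the next.
- nut: Loose red hexagon nut, 0.18 kg, flange down on the bench. Flange 84 mm across, 7 mm thick; hexagon above it 56 mm across flats, top 32 mm above the underside; open bore 45 mm. Origin: centre of the flange's underside, z up; flats face its x axis and every 60 degrees. Three steel lugs in the bore. Screwed down from the drop, the flange meets the pallet after about 130 degrees, tight some 20 later.
- lug0 (a point): Underside of the middle of a lug of the nut, 0 degrees counter-clockwise from its x axis, 20 mm from its axis, 4 mm above its origin; yellow marks above it. Lug 7 mm wide, 2.8 mm thick, inner face 17.5 mm from the axis. Lugs first rest on the ridges; once turned counter-clockwise to about 13 degrees beyond the starts they drop 6 mm if free to, and clockwise run under the starts.
- lug1 (a point): Underside of the middle of a lug of the nut, 120 degrees counter-clockwise from its x axis, 20 mm from its axis, 4 mm above its origin; yellow marks above it. Lug 7 mm wide, 2.8 mm thick, inner face 17.5 mm from the axis. Lugs first rest on the ridges; once turned counter-clockwise to about 13 degrees beyond the starts they drop 6 mm if free to, and clockwise run under the starts.
- lug2 (a point): Underside of the middle of a lug of the nut, 240 degrees counter-clockwise from its x axis, 20 mm from its axis, 4 mm above its origin; yellow marks above it. Lug 7 mm wide, 2.8 mm thick, inner face 17.5 mm from the axis. Lugs first rest on the ridges; once turned counter-clockwise to about 13 degrees beyond the starts they drop 6 mm if free to, and clockwise run under the starts.
- mill_table: Fixed T-slotted steel table of the milling machine, 210 mm wide (its x) and 730 mm long (its y, away from the bench), its top 1 mm lower than the bench top. Origin: middle of its end edge facing the bench, on the top face. The bench ends at world y = 0.15; between bench edge and table is an open gap of 30 to 50 mm. A dark steel stop bar 200 mm wide, 22 mm high lies across the table.
- stop_face (a point): Middle of the foot of the stop bar's face that looks to the bench, 250 mm from the table's end along its y: the pallet's leading side comes to rest here, with the pallet roughly centred across the table.
- oil_can: White can with blue base, 60 mm across, 100 mm high, a bystander. Origin: centre of its underside.
- spanner: Steel spanner 180 mm long lying flat, a bystander. Origin: about its middle.
- parts_bin: Red divided parts bin 140 x 100 x 45 mm, a bystander. Origin: centre of its underside.

How it is judged:
By the outcome, as a careful person would: the job done as asked, in the order asked, and still so for the second after the job is handed in, with the robot touching nothing.
Of blank0, blank1, blank2, blank3 only 2 to 4 are there at a start; the rules pass over those that are not, and their reading is None.
At some moment in a run one of blank0, blank1, blank2, blank3, nut may be knocked a few centimetres aside while the robot is not near it.
Once in a run the grip may slacken for a moment while it holds something.
It also fails if it takes over 210 s, if anything falls off the work surface, if the arm or the gripper's body presses on something with over 40 N, if the wrist force passes 120 N, or if a joint passes its speed limit or range.

ROBOT

A 6-joint arm with a two-finger parallel gripper is mounted at the origin on the work surface. World frame = base frame: x ahead of the robot, y to its left, z up, the work surface at z = 0. Lengths are in m, angles in rad, forces in N, time in s.
With the tool pointing down it reaches from about 0.275 to 0.75 m from the base axis. Payload 10.2 kg.
Tool frame: the origin (TCP) lies midway between the tips of the shut fingers; the grasp point (between the pads) lies manip.hold_point_z behind it (manip.hold_point_z is the distance from the TCP to the grasp point, in m); z points along the fingers, y is the line along which they close (so a half turn about z gives the same grasp; the last joint's range is limited). The gripper opens to 88 mm and grips with 3 to 60 N. Pads are 18 mm wide; open, the fingers measure 123 mm over their backs; the gripper's body (75 mm by 187 mm) begins 45 mm behind the grasp point.
Start: joints at [1.033, 0.313, 1.498, -0, 1.331, -0.223], TCP at [0.163, 0.499, 0.239] pointing down, gripper open.
Joint ranges: [-2.94, 2.94], [-0.97, 2.17], [0.19, 2.56], [-1.23, 4.37], [0.02, 3.11], [-2.88, 2.88]. Speed limits (rad/s): [2.39, 2.39, 3.01, 3.14, 3.14, 3.14].

INTERFACE

Orientations are given as a rotation vector (axis times angle).
In Python, from rig import state, vision, ticket, recognise, masks_of, landmark_of, manip gives the robot as it stands.
- The arm moves only by the tool move_arm, never from a script. Its argument "commands" is a list of rows, each a list of 3 entries, a list of its own where there are three numbers: the shift along the tool's x, y, z in cm, then the turn, a rotation vector about the tool's x, y, z in degrees, then the opening, from 0 (shut) to 1 (fully open). In form: [[[tx, ty, tz], [rx, ry, rz], hand], ...]. A call has 1 to 20 rows; each row is the pose to reach, as a shift and turn from the pose commanded when the call began, along the tool's axes at that moment; what a row does not reach only later rows make up. A row lasts 1/12 s, in which the tool goes at most 41.7 mm and 7.16 degrees, less where a joint would pass 70% of its speed; a pose out of reach is approached as far as the arm can. A call with a gripper value outside its range is refused whole. The fingers move at their own pace and stop on an object; "grip_force" is the grip in N (left out, the last holds). Time passes only in rows, so rows that repeat a pose let the fingers close. It gives the time, the measured TCP pose, the force, the opening and the grip force at its end, in the units of the state.
- state(): the state, without advancing time (a new reading comes with each control period).
- vision.snapshot(name): name is "side" or "top" or "wrist"; returns the picture (384x512x3 uint8, red, green, blue); there is no depth.
- vision.camera_info(name): a dict with "fovy" (degrees; the focal length in pixels is half the picture's height over the tangent of half this angle, whatever the lens; pixels are square), "cx", "cy" (the principal point, pixels), "k1" (the pictures are not rectified: a ray, as slopes to the right and down, at radius r is drawn at 1 + k1 r^2 times it, then the intrinsics apply), "pose" (4x4, takes a point from camera to world coordinates). Camera axes: x right, y down, z forward; pixel columns grow to the right and rows downward; lengths in m; the calibration is good to about 2 mm. A picture is of the moment at which its call begins: read the wrist's pose just before it. camera_info takes no time and is no camera call; for the wrist camera it gives the pose at the moment of the call.
- ticket.finish_job(): hands the job in; it is judged then, once.
Trained networks look in the newest picture that a camera, given by its name, has taken for a name from the list of things; names that differ only in an ending like _2 or _b are one class to them, and where a whole thing is asked for, a point or a joint stands for the part that bears it (a point fixed in the world has none). Each returns a list of dicts, best first, with "score" (0 to 1); they miss things now and then, are a little off and sometimes report something else, mostly with a low value. They report only what shows in the picture. A call takes as long as a camera call.
- recognise(camera, label): "bbox" ([left, top, right, bottom] in pixels, round what is visible of it).
- masks_of(camera, label): "pixels" (384x512 bool, what is visible of it) and "bbox" ([left, top, right, bottom] in pixels, round what is visible of it).
- landmark_of(camera, label): "location" ([column, row] in pixels: a listed point, or the origin of a listed thing).
The state is a dict: "t": time; "q": joint angles; "qd": joint speeds; "joint_torque": joint torques, N m; "eef_pos": TCP position; "ee_rot": TCP orientation; "wrist_force": force on the tool from outside, world axes, zero at the start; "wrist_torque": the same for the moment, N m; "finger_gap": finger opening in m; "grasp_force": force on a finger pad.
Only numpy, scipy, OpenCV 4.12 (cv2) and the standard library are available. Lean on these libraries where they do the work, as an engineer would, in place of code of your own. Each camera call takes 0.05 s, during which the arm holds its last target. There are 200 camera calls.

## Working session

There is one attempt and no reset: what is moved stays moved. The work goes in short steps, Python scripts to look and compute and a tool call to move; the robot and the scene stay as the last step left them, time stands still between calls to the robot, and variables do not carry over. Pictures are saved under pics/ and viewed, at most 14 in all, crops included, and the job is handed in when it is done.

Besides the shell and the picture viewer there is one more tool, called after "Emit:" as name([rows], argument=value, ...), one row to a line, values as JSON. move_arm: Moves the arm, as the interface text tells. Its arguments: {"type":"object","properties":{"commands":{"type":"array"},"grip_force":{"type":"number"}},"required":["commands"]}

I'll start with the top and side pictures and the state.

```bash
mkdir -p pics; ls; cat > h.py <<'E'
import numpy as np, cv2
from scipy.spatial.transform import Rotation as R
from rig import state, vision, ticket, recognise, masks_of, landmark_of, manip
def snap(cam,name=None):
    ci=vision.camera_info(cam); im=vision.snapshot(cam)
    if name: cv2.imwrite(f'pics/{name}.png',im[:,:,::-1])
    return im,ci
def ray(ci,px):
    f=192/np.tan(np.radians(ci['fovy'])/2)
    K=np.array([[f,0,ci['cx']],[0,f,ci['cy']],[0,0,1.]])
    d=(np.asarray(px,float)-[ci['cx'],ci['cy']])/f
    u=d.copy()
    for _ in range(30): u=d/(1+ci['k1']*(u@u))
    T=np.array(ci['pose']); return T[:3,3],T[:3,:3]@np.array([u[0],u[1],1.])
def at_z(ci,px,z):
    o,d=ray(ci,px); return o+d*(z-o[2])/d[2]
def proj(ci,P):
    f=192/np.tan(np.radians(ci['fovy'])/2)
    T=np.array(ci['pose']); p=T[:3,:3].T@(np.asarray(P,float)-T[:3,3]); u=p[:2]/p[2]
    return u*(1+ci['k1']*(u@u))*f+[ci['cx'],ci['cy']]
def tool():
    s=state(); return np.array(s['eef_pos']),R.from_rotvec(s['ee_rot'])
E
python3 - <<'E'
from h import *
np.set_printoptions(precision=4,suppress=True)
print(state(),manip.hold_point_z)
for c in ['top','side','wrist']:
    im,ci=snap(c,c+'0'); print(c,ci)
    for l in ['blank0','pallet','stud_end','nest0','thread_start','nut','lug0','stop_face','mill_table','oil_can','spanner','parts_bin']:
        r=landmark_of(c,l); print(l,[(np.round(x['location'],1).tolist(),round(x['score'],2)) for x in r][:6])
E
```

```text
pics
{'t': 0.0, 'q': array([ 1.0326,  0.3135,  1.4984, -0.    ,  1.331 , -0.2234]), 'qd': array([-0.0002,  0.    ,  0.    ,  0.0011,  0.0024,  0.0025]), 'joint_torque': array([ -0.0009, -40.2201, -25.2274,   0.0694,   0.0352,  -0.0001]), 'eef_pos': array([0.1624, 0.499 , 0.2382]), 'ee_rot': array([-0.4923, -3.1023,  0.0019]), 'wrist_force': array([-0.1764, -0.2653,  0.4703]), 'wrist_torque': array([-0.0575, -0.0189, -0.0391]), 'grasp_force': 0.0, 'finger_gap': 0.0881499046769005} 0.0187
top {'fovy': 57.495751891856074, 'cx': 261.12246592961117, 'cy': 186.0782237212783, 'k1': -0.0006907531163597329, 'pose': array([[-0.0287, -0.9898,  0.1395,  0.4643],
       [-0.9994,  0.0309,  0.0133, -0.0332],
       [-0.0175, -0.139 , -0.9901,  1.0234],
       [ 0.    ,  0.    ,  0.    ,  1.    ]])}
blank0 [([381.4, 246.4], 0.87), ([342.6, 214.4], 0.81), ([346.5, 250.3], 0.64), ([190.6, 210.5], 0.53)]
pallet [([252.0, 219.5], 0.91)]
stud_end [([254.2, 219.7], 0.82)]
nest0 [([249.8, 196.4], 0.7), ([254.4, 241.1], 0.66), ([230.8, 226.8], 0.63), ([273.3, 216.1], 0.61)]
thread_start [([246.2, 218.3], 0
[... 1152 characters left out ...]
2.1, 237.3], 0.64), ([296.4, 235.8], 0.56)]
stop_face [([172.1, 156.7], 0.92)]
mill_table [([207.0, 188.9], 0.76)]
oil_can [([304.8, 209.5], 0.55), ([258.0, 270.8], 0.21)]
spanner [([272.3, 183.6], 0.55)]
parts_bin [([352.3, 278.9], 0.78), ([300.8, 241.1], 0.63)]
wrist {'fovy': 70.94552527045408, 'cx': 256.52599262409234, 'cy': 195.0326860837745, 'k1': -0.04866919861972511, 'pose': array([[ 0.3097,  0.9147,  0.2596,  0.0958],
       [ 0.9508, -0.2978, -0.085 ,  0.5195],
       [-0.0004,  0.2732, -0.962 ,  0.3852],
       [ 0.    ,  0.    ,  0.    ,  1.    ]])}
blank0 []
pallet []
stud_end []
nest0 []
thread_start []
nut []
lug0 []
stop_face []
mill_table []
oil_can []
spanner []
parts_bin []
```

```bash
python3 -c "
import cv2
a=cv2.imread('pics/top0.png')[90:320,60:460]; cv2.imwrite('pics/top0c.png',cv2.resize(a,(800,460)))
a=cv2.imread('pics/side0.png')[120:330,130:410]; cv2.imwrite('pics/side0c.png',cv2.resize(a,(800,600)))
"
```

```text
(no output)
```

View pics/top0c.png

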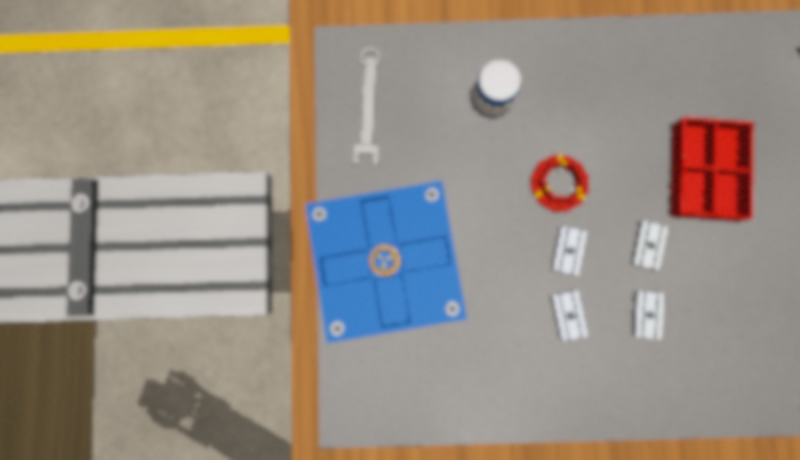

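View pics/side0c.png

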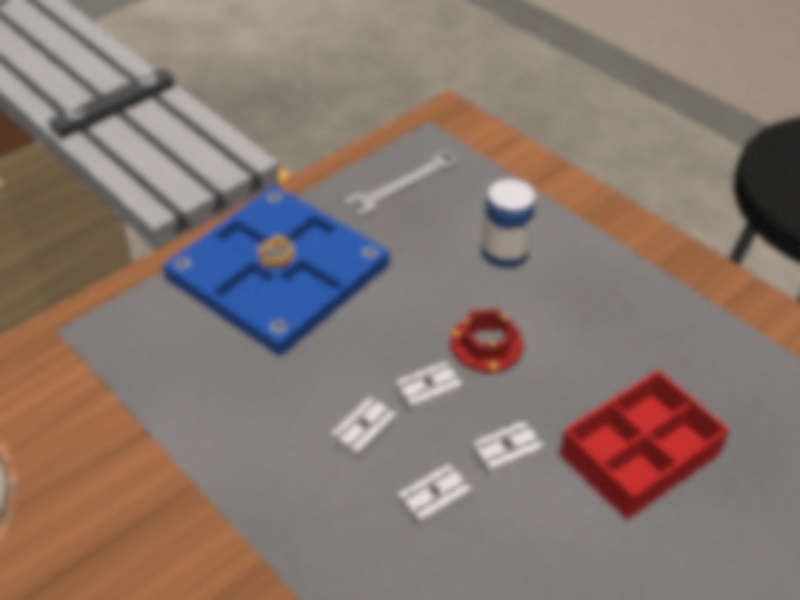

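The top view shows four blanks at about (345,214), (385,212), (345,248) and (385,248). The nut is at (339,182), and the pallet is at (252,219), yawed by a few degrees. The mill table is on the left with its stop bar at column 105, and the can, spanner and bin are clear of the work. Next I'll convert these to world positions.

```bash
cat >> h.py <<'E'
def rect_of(ci,m,z):
    """min-area rectangle of a mask laid on plane z: centre, long dir angle deg, sizes mm"""
    c=max(cv2.findContours(m.astype(np.uint8),cv2.RETR_EXTERNAL,cv2.CHAIN_APPROX_NONE)[0],key=cv2.contourArea)
    P=np.array([at_z(ci,p[0],z)[:2] for p in c],np.float32)*1000
    (cx,cy),(w,h),a=cv2.minAreaRect(P)
    if w<h: w,h,a=h,w,a+90
    return np.array([cx,cy]),(a+90)%180-90,(w,h)
E
python3 - <<'E'
from h import *
np.set_printoptions(precision=1,suppress=True)
for c in ['top','side']:
    im,ci=snap(c); print(c)
    for l,z in [('blank0',.02),('pallet',.026),('nut',.007)]:
        for r in masks_of(c,l):
            if r['pixels'].sum()>20: print(l,round(r['score'],2),*rect_of(ci,r['pixels'],z))
    for l,z in [('blank0',0),('pallet',0),('stud_end',.052),('nest0',.026),('thread_start',.0438),('nut',0),('lug0',.004),('stop_face',-.001),('mill_table',-.001),('oil_can',0),('spanner',0),('parts_bin',0)]:
        print(l,[(at_z(ci,x['location'],z)[:2]*1000,round(x['score'],2)) for x in landmark_of(c,l)])
E
```

```text
top
blank0 0.79 [ 420.4 -359.4] -7.4444122314453125 (64.8025894165039, 41.130821228027344)
blank0 0.77 [ 512.7 -254.6] -14.594467163085938 (63.95712661743164, 38.70478820800781)
blank0 0.76 [ 517.7 -368.1] -19.254898071289062 (66.15396881103516, 38.799251556396484)
blank0 0.69 [ 423.8 -248.9] 10.586021423339844 (64.54014587402344, 41.162723541259766)
pallet 0.95 [508.6   7.7] 8.252859115600586 (205.52227783203125, 205.50074768066406)
nut 0.79 [ 612.8 -250.7] -3.1171951293945312 (83.10263061523438, 81.73785400390625)
blank0 [(array([ 419.4, -254.2]), 0.78), (array([ 516.3, -377.2]), 0.73), (array([ 522.3, -253.6]), 0.68)]
pallet [(array([507.4,   6.6]), 0.81)]
stud_end [(array([510.2,   5. ]), 0.81)]
nest0 [(array([577.6,   9.8]), 0.91), (array([494. ,  67.8]), 0.69), (array([509.5, -49.1]), 0.59), (array([448.1,   2. ]), 0.56)]
thread_start [(array([511.8,  10.6]), 0.62), (array([518.4,  26.1]), 0.56)]
nut [(array([ 621.8, -251.7]), 0.91), (array([509.2,   9.7]), 0.39)]
lug0 [(array([ 609.3, -268.6]), 0.97), (array([ 616.4, -232.1]), 0.61), (array([ 633.1, -248.7]), 0.58)]
stop_face 
[... 1114 characters left out ...]
5,  40.7]), 0.94), (array([449.7, -18.3]), 0.86), (array([577.4,  25.4]), 0.84), (array([ 704.3, -190. ]), 0.32), (array([ 588.7, -247.7]), 0.29), (array([729. ,   5.3]), 0.26), (array([536.9,  45.3]), 0.15)]
thread_start [(array([528. ,  28.7]), 0.73), (array([ 595. , -271.2]), 0.4)]
nut [(array([ 623.4, -247.1]), 0.7)]
lug0 [(array([ 609.8, -234.9]), 0.62), (array([ 609.1, -262.1]), 0.58), (array([ 636.7, -250.1]), 0.56), (array([543.1,  50. ]), 0.55)]
stop_face [(array([555.9, 448.3]), 0.62)]
mill_table [(array([527.4, 175.3]), 0.62)]
oil_can [(array([ 740.3, -162.5]), 0.92), (array([539.6, -26.2]), 0.67)]
spanner [(array([750.3,   7.5]), 0.68)]
parts_bin [(array([ 626.1, -462.7]), 0.91)]
```

```bash
cat >> h.py <<'E'
def plan(x,y,z,psi):
    """TCP target mm/deg (psi: world angle of the tool's y) -> shift cm, turn deg"""
    p,r=tool(); a=np.radians(psi)
    T=R.from_matrix(np.array([[-np.sin(a),np.cos(a),0],[np.cos(a),np.sin(a),0],[0,0,-1.]]))
    d=r.inv().apply(np.array([x,y,z])/1000-p)*100; w=np.degrees((r.inv()*T).as_rotvec())
    q6=np.degrees(np.arctan2(y,x))-psi
    print('plan',np.round(d,2).tolist(),np.round(w,1).tolist(),'rows',int(max(np.linalg.norm(d)/4.17,np.linalg.norm(w)/7.16))+2,'q6~%.0f'%q6)
def here():
    s=state(); p,r=tool(); m=r.as_matrix()
    print('t %.1f'%s['t'],'tcp',np.round(p*1000,1),'psi %.1f'%np.degrees(np.arctan2(m[1,1],m[0,1])),'tilt %.1f'%np.degrees(np.arccos(-m[2,2])),'F',np.round(s['wrist_force'],1),'gap %.1f'%(s['finger_gap']*1000),'q6 %.2f'%s['q'][5])
E
python3 - <<'E'
from h import *
here(); plan(475,6,250,90)
E
```

```text
t 3.5 tcp [162.6 499.2 238.7] psi 72.0 tilt 0.0 F [-0.  -1.  -0.3] gap 88.3 q6 -0.22
plan [-44.98, -37.23, -1.13] [0.0, 0.0, -18.0] rows 16 q6~-89
```

Emit:
move_arm([
  [[-45,-37.2,-1.1],[0,0,-18],1],
  [[-45,-37.2,-1.1],[0,0,-18],1],
  [[-45,-37.2,-1.1],[0,0,-18],1],
  [[-45,-37.2,-1.1],[0,0,-18],1],
  [[-45,-37.2,-1.1],[0,0,-18],1],
  [[-45,-37.2,-1.1],[0,0,-18],1],
  [[-45,-37.2,-1.1],[0,0,-18],1],
  [[-45,-37.2,-1.1],[0,0,-18],1],
  [[-45,-37.2,-1.1],[0,0,-18],1],
  [[-45,-37.2,-1.1],[0,0,-18],1],
  [[-45,-37.2,-1.1],[0,0,-18],1],
  [[-45,-37.2,-1.1],[0,0,-18],1],
  [[-45,-37.2,-1.1],[0,0,-18],1],
  [[-45,-37.2,-1.1],[0,0,-18],1],
  [[-45,-37.2,-1.1],[0,0,-18],1],
  [[-45,-37.2,-1.1],[0,0,-18],1],
  [[-45,-37.2,-1.1],[0,0,-18],1],
  [[-45,-37.2,-1.1],[0,0,-18],1],
])

```text
t: 5.05
eef_pos: [0.4747, 0.0074, 0.2498]
ee_rot: [0.001, -3.141, -0.0]
wrist_force: [-0.3, 0.4, 0.1]
finger_gap: 0.0881
grasp_force: 0.0
```

```bash
cat >> h.py <<'E'
np.set_printoptions(precision=1,suppress=True)
def look(labels,cam='wrist',name=None):
    im,ci=snap(cam,name)
    for l,z,how in labels:
        if how=='m':
            for r in masks_of(cam,l):
                if r['pixels'].sum()>50 and r['score']>.4: print(l,round(r['score'],2),*rect_of(ci,r['pixels'],z))
        else:
            print(l,[(at_z(ci,x['location'],z)[:2]*1000,round(x['score'],2)) for x in landmark_of(cam,l) if x['score']>.3])
    return im,ci
E
python3 - <<'E'
from h import *
here()
look([('pallet',.026,'m'),('stud_end',.052,''),('nest0',.026,''),('thread_start',.0438,''),('pallet',0,'')],name='pal')
E
```

```text
t 5.0 tcp [474.7   7.4 249.8] psi 90.0 tilt 0.0 F [-0.3  0.4  0.1] gap 88.1 q6 -1.80
pallet 0.75 [508.3   8.1] 8.120736122131348 (202.7858123779297, 202.65782165527344)
stud_end [(array([ 422.7, -314.3]), 0.49)]
nest0 [(array([496.9,  65.2]), 0.81), (array([451. ,  -2.1]), 0.78), (array([559. ,  18.7]), 0.72), (array([516.8, -46.4]), 0.68)]
thread_start [(array([520. ,  23.9]), 0.87), (array([ 612. , -226.9]), 0.57)]
pallet [(array([506.1,   8.1]), 0.58), (array([ 610.1, -271.5]), 0.57), (array([571.2,  15.6]), 0.47)]
```

View pics/pal.png

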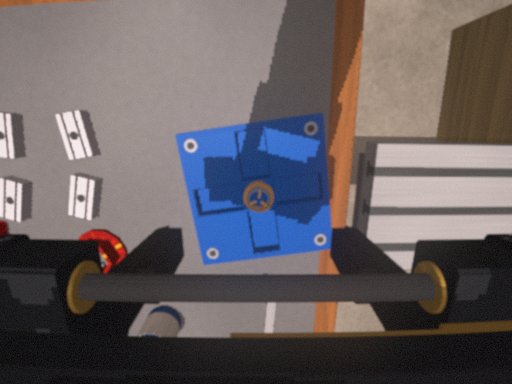

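The wrist view shows the pallet whole, centred near (258,192), with nests on all four sides. The blanks are on the left at (5,135), (75,135), (12,200) and (82,197). I'll enlarge the pallet to check the stud marks and the nest edges.

```bash
python3 - <<'E'
from h import *
ci=vision.camera_info('wrist'); im=cv2.imread('pics/pal.png')
# rectified top-face map, 3 px/mm, 200 mm square about pallet estimate, pallet axes
c=np.array([508.3,8.1]); a=np.radians(8.1); n=600
U=np.array([[proj(ci,[*( (c+np.array([[np.cos(a),-np.sin(a)],[np.sin(a),np.cos(a)]])@[(u-300)/3,(300-v)/3])/1000),.026]) for u in range(n)] for v in range(n)],np.float32)
o=cv2.remap(im,U[...,0],U[...,1],cv2.INTER_CUBIC)
cv2.imwrite('pics/rect.png',o)
E
```

```text
(no output)
```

View pics/rect.png

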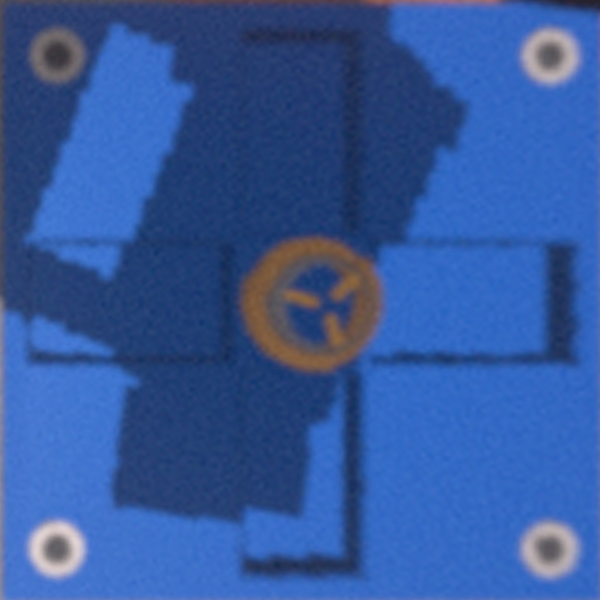

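The rectified view matches pallet yaw 8.1°. The thread lines point 45°, 165° and 285° in the pallet frame, and the nest centres are about 57.5 mm from the stud. The pallet centre is about (509, 7.6) mm. I'll go to blank D first.

```bash
python3 - <<'E'
from h import *
here(); plan(408,-252,150,100)
E
```

```text
t 5.3 tcp [475.1   6.8 249.9] psi 90.0 tilt 0.0 F [-0.1  0.1  0.6] gap 87.8 q6 -1.80
plan [6.72, -25.87, 9.99] [-0.0, 0.0, -10.0] rows 8 q6~-132
```

Emit:
move_arm([
  [[6.7,-25.9,10],[0,0,-10],0.75],
  [[6.7,-25.9,10],[0,0,-10],0.75],
  [[6.7,-25.9,10],[0,0,-10],0.75],
  [[6.7,-25.9,10],[0,0,-10],0.75],
  [[6.7,-25.9,10],[0,0,-10],0.75],
  [[6.7,-25.9,10],[0,0,-10],0.75],
  [[6.7,-25.9,10],[0,0,-10],0.75],
  [[6.7,-25.9,10],[0,0,-10],0.75],
  [[6.7,-25.9,10],[0,0,-10],0.75],
  [[6.7,-25.9,10],[0,0,-10],0.75],
])

```text
t: 6.18
eef_pos: [0.4083, -0.2522, 0.15]
ee_rot: [-0.273, 3.129, 0.0]
wrist_force: [0.4, 1.2, -0.2]
finger_gap: 0.0658
grasp_force: 0.0
```

```bash
python3 - <<'E'
from h import *
here()
look([('blank0',.02,'m'),('blank0',0,'')],name='blk')
E
```

```text
t 6.2 tcp [ 408.3 -252.2  150. ] psi 100.0 tilt 0.0 F [ 0.4  1.2 -0.2] gap 65.8 q6 -2.54
blank0 0.86 [ 422.9 -250.2] 9.05775260925293 (67.25322723388672, 35.319480895996094)
blank0 0.72 [ 497.8 -253. ] -12.995193481445312 (47.171817779541016, 38.72867202758789)
blank0 0.62 [ 420.2 -359.7] -8.265213012695312 (67.86572265625, 40.28143310546875)
blank0 0.58 [ 498.4 -371.7] -34.49211120605469 (56.45846939086914, 30.34520721435547)
blank0 [(array([ 522.4, -372.7]), 0.93), (array([ 513.1, -259.8]), 0.88), (array([ 423.5, -248.6]), 0.86), (array([ 424.9, -363.4]), 0.73)]
```

View pics/blk.png

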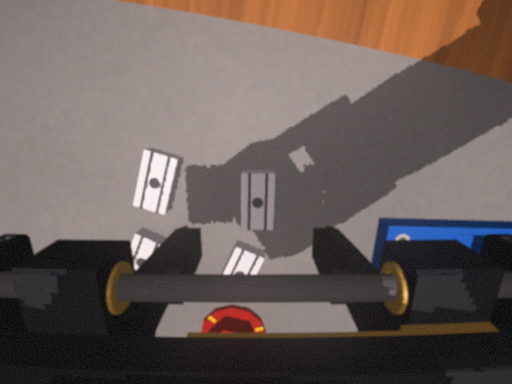

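The blank's hole mark is at (258,202), between the fingers and well clear of them. I'll refine its centre using the hole and plan the grasp.

```bash
cat >> h.py <<'E'
def hole(im,ci,xy,z=.02):
    """refine a blank's centre (mm) on its dark hole mark, sub-pixel, on a rectified patch 4 px/mm"""
    n=81; g=cv2.cvtColor(im,cv2.COLOR_RGB2GRAY)
    c=np.array(xy,float)
    for _ in range(3):
        U=np.array([[proj(ci,[(c[0]+(i-40)/4)/1000,(c[1]+(j-40)/4)/1000,z]) for i in range(n)] for j in range(n)],np.float32)
        p=cv2.GaussianBlur(cv2.remap(g,U[...,0],U[...,1],cv2.INTER_CUBIC),(0,0),8).astype(float)
        yy,xx=np.mgrid[:n,:n]; p[np.hypot(xx-40,yy-40)>28]=999
        w=np.clip(np.percentile(p[p<999],25)-p,0,None); w[p==999]=0
        c=c+np.array([(w*(xx-40)).sum(),(w*(yy-40)).sum()])/w.sum()/4
    return c
def blanks(name=None):
    im,ci=snap('wrist',name)
    for r in masks_of('wrist','blank0'):
        if r['pixels'].sum()>100 and r['score']>.4:
            c,a,s=rect_of(ci,r['pixels'],.02); print('blank %.2f'%r['score'],c,'ang %.1f'%a,'size %.0f %.0f'%s,'hole',hole(im,ci,c))
E
python3 - <<'E'
from h import *
blanks(); plan(423.5,-250,11,99.5); here()
E
```

```text
blank 0.86 [ 420.1 -359.7] ang -9.3 size 68 41 hole [ 422.  -361.7]
blank 0.65 [ 498.  -252.7] ang -12.5 size 48 39 hole [ 496. -260.]
blank 0.61 [ 579.3 -254.2] ang -79.6 size 77 43 hole [ 591.2 -261.9]
blank 0.56 [ 423.1 -250.2] ang 8.1 size 68 36 hole [ 424.4 -250.3]
plan [-1.49, -0.06, 13.92] [-0.0, 0.0, 0.6] rows 5 q6~-130
t 6.4 tcp [ 408.6 -252.   150.2] psi 100.1 tilt 0.1 F [-0.6  0.3  0.4] gap 65.7 q6 -2.54
```

Emit:
move_arm([
  [[-1.6,-0.1,8],[0,0,1],0.75],
  [[-1.6,-0.1,8],[0,0,1],0.75],
  [[-1.6,-0.1,12],[0,0,1],0.75],
  [[-1.6,-0.1,13.9],[0,0,1],0.75],
  [[-1.6,-0.1,13.9],[0,0,1],0.75],
  [[-1.6,-0.1,13.9],[0,0,1],0.2],
  [[-1.6,-0.1,13.9],[0,0,1],0.2],
  [[-1.6,-0.1,13.9],[0,0,1],0.2],
  [[-1.6,-0.1,13.9],[0,0,1],0.2],
  [[-1.6,-0.1,13.9],[0,0,1],0.2],
  [[-1.6,-0.1,13.9],[0,0,1],0.2],
  [[-1.6,-0.1,11],[0,0,1],0.2],
  [[-1.6,-0.1,5],[0,0,1],0.2],
  [[-1.6,-0.1,4],[0,0,1],0.2],
  [[-1.6,-0.1,4],[0,0,1],0.2],
], grip_force=40)

```text
t: 7.68
eef_pos: [0.426, -0.2528, 0.1152]
ee_rot: [-0.245, 3.125, -0.012]
wrist_force: [0.3, -0.0, -0.5]
finger_gap: 0.035
grasp_force: 40.0
```

```bash
python3 - <<'E'
from h import *
here(); plan(517.1,-49.3,90,8.1); plan(452.1,-0.5,90,98.1)
blanks('held')
E
```

```text
t 7.7 tcp [ 426.  -252.8  115.2] psi 99.0 tilt 0.6 F [ 0.3 -0.  -0.5] gap 35.0 q6 -2.50
plan [-12.16, 18.7, 2.45] [-0.1, 0.6, 90.9] rows 14 q6~-14
plan [-6.5, 24.53, 2.36] [-0.5, 0.3, 0.9] rows 8 q6~-98
blank 0.95 [ 462.4 -249.5] ang 9.1 size 93 63 hole [ 477.3 -247.3]
blank 0.68 [ 420.9 -358.7] ang -6.8 size 68 42 hole [ 422.  -361.8]
blank 0.63 [ 481.7 -362.2] ang -80.3 size 40 15 hole [ 497.1 -358.7]
```

View pics/held.png

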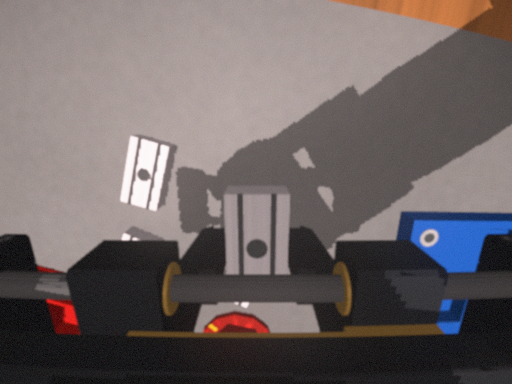

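The blank is held. Its hole shows at (257,249) and the gap reads 35 mm. I'll work out where the hole sits relative to the TCP to calibrate the camera against the hand.

```bash
cat >> h.py <<'E'
def held(up=9):
    """hole of the held blank relative to the TCP, mm along tool x,y"""
    im,ci=snap('wrist'); p,r=tool(); m=r.as_matrix()
    q=p-m[:,2]*up/1000
    h=hole(im,ci,q[:2]*1000,q[2]); d=np.array([*h/1000,q[2]])-q
    print('held hole in tool x,y mm',(m.T@d)[:2]*1000, 'px',proj(ci,[*h/1000,q[2]]))
E
python3 - <<'E'
from h import *
here(); held(); held(); here(); plan(517.1,-49.3,90,8.1)
E
```

```text
t 7.8 tcp [ 424.1 -251.1  110.3] psi 99.0 tilt 0.1 F [-0.1 -0.5 -2.4] gap 35.6 q6 -2.50
held hole in tool x,y mm [-0.8 -2.1] px [256.5 248.5]
held hole in tool x,y mm [-0.3 -1.8] px [256.4 248.5]
t 7.9 tcp [ 423.5 -250.5  108.5] psi 99.0 tilt 0.1 F [-0.2 -0.1 -1.1] gap 35.3 q6 -2.50
plan [-12.39, 18.42, 1.87] [0.0, -0.1, 90.9] rows 14 q6~-14
```

```bash
python3 - <<'E'
from h import *
here(); plan(452.1,0.5,47,98.1)
E
```

```text
t 7.9 tcp [ 423.5 -250.5  108.5] psi 99.0 tilt 0.1 F [-0.2 -0.1 -1.1] gap 35.3 q6 -2.50
plan [-6.75, 24.34, 6.19] [0.1, -0.1, 0.9] rows 8 q6~-98
```

Emit:
move_arm([
  [[-6.7,24.3,1],[0,0,0.9],0.2],
  [[-6.7,24.3,1],[0,0,0.9],0.2],
  [[-6.7,24.3,1],[0,0,0.9],0.2],
  [[-6.7,24.3,1],[0,0,0.9],0.2],
  [[-6.7,24.3,1],[0,0,0.9],0.2],
  [[-6.7,24.3,1],[0,0,0.9],0.2],
  [[-6.7,24.3,1],[0,0,0.9],0.2],
  [[-6.7,24.3,4],[0,0,0.9],0.2],
  [[-6.7,24.3,6.3],[0,0,0.9],0.2],
  [[-6.7,24.3,6.3],[0,0,0.9],0.2],
  [[-6.7,24.3,6.3],[0,0,0.9],0.2],
])

```text
t: 8.8
eef_pos: [0.4514, -0.0005, 0.0456]
ee_rot: [0.22, -3.13, -0.002]
wrist_force: [0.5, 0.4, -0.6]
finger_gap: 0.0352
grasp_force: 40.0
```

```bash
python3 - <<'E'
from h import *
here(); held()
im,ci=snap('wrist'); here()
cv2.imwrite('pics/n2.png',cv2.resize(im[100:300,130:390,::-1],None,fx=3,fy=3,interpolation=cv2.INTER_CUBIC))
E
```

```text
t 8.8 tcp [451.4  -0.5  45.6] psi 98.0 tilt 0.2 F [ 0.5  0.4 -0.6] gap 35.2 q6 -1.97
held hole in tool x,y mm [ 1.4 -1.3] px [256.4 248.5]
t 8.9 tcp [452.7  -0.9  47.4] psi 98.0 tilt 0.0 F [ 0.   1.  -1.6] gap 35.6 q6 -1.97
```

View pics/n2.png

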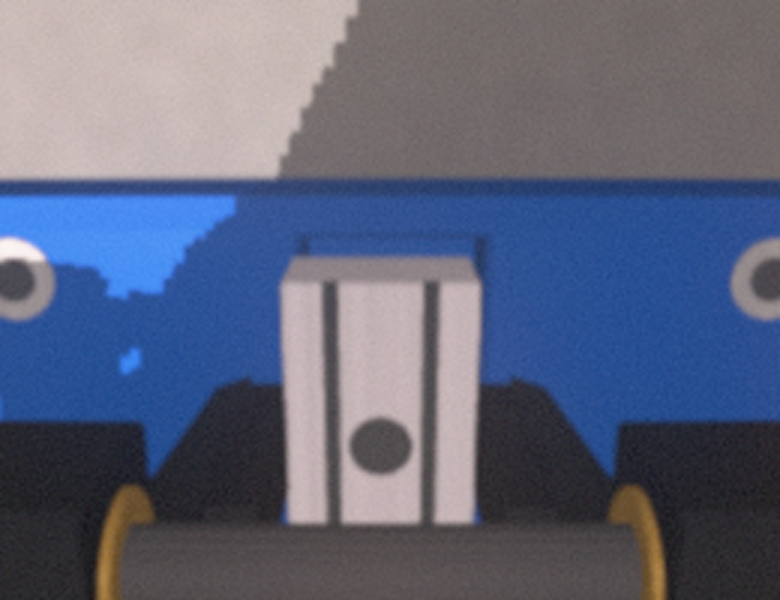

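The crop shows the nest's outer end from column 303 to 484 at row 237. The block's lower front edge runs from about column 294 to 472 at row 257, so the block sits left of the nest. I'll convert that offset to millimetres.

```bash
python3 - <<'E'
from h import *
ci=vision.camera_info('wrist'); here(); p,r=tool(); m=r.as_matrix()
g=lambda u,v,z: ((m.T@(at_z(ci,(130+u/3,100+v/3),z)-p))[:2]*1000)
bz=p[2]-.011
for n,u,v,z in [('nestL',303,237,.026),('nestR',484,237,.026),('botL',294,257,bz),('botR',472,257,bz),('topL',282,281,bz+.02),('topR',480,281,bz+.02)]: print(n,g(u,v,z))
E
```

```text
t 8.9 tcp [452.7  -0.9  47.4] psi 98.0 tilt 0.0 F [ 0.   1.  -1.6] gap 35.6 q6 -1.97
nestL [ 33.4 -17.8]
nestR [33.4 20.6]
botL [ 31.6 -18.7]
botR [31.6 17. ]
topL [ 32.2 -18.8]
topR [32.2 16.2]
```

Emit:
move_arm([
  [[0,0.24,0],[0,0,0],0.2],
  [[0,0.24,0.6],[0,0,0],0.2],
  [[0,0.24,1.0],[0,0,0],0.2],
  [[0,0.24,1.3],[0,0,0],0.2],
  [[0,0.24,1.6],[0,0,0],0.2],
  [[0,0.24,1.8],[0,0,0],0.2],
  [[0,0.24,1.8],[0,0,0],0.2],
])

```text
t: 9.48
eef_pos: [0.4518, 0.0018, 0.0283]
ee_rot: [0.221, -3.133, -0.0]
wrist_force: [0.0, -0.5, -1.5]
finger_gap: 0.0351
grasp_force: 40.0
```

```bash
python3 - <<'E'
from h import *
here(); held()
E
```

```text
t 9.5 tcp [451.8   1.8  28.3] psi 98.1 tilt 0.0 F [ 0.  -0.5 -1.5] gap 35.1 q6 -1.97
held hole in tool x,y mm [ 0.4 -1.6] px [256.4 248.5]
```

Emit:
move_arm([
  [[0,0,0],[0,0,0],0.55],
  [[0,0,0],[0,0,0],0.55],
  [[0,0,0],[0,0,0],0.55],
  [[0,0,-3],[0,0,0],0],
  [[0,0,-3],[0,0,0],0],
  [[0,0,-3],[0,0,0],0],
  [[0,0,-3],[0,0,0],0],
  [[0,0,-3],[0,0,0],0],
  [[0,0,-3],[0,0,0],0],
  [[0,0,-3],[0,0,0],0],
])

```text
t: 10.37
eef_pos: [0.4518, 0.0019, 0.0583]
ee_rot: [0.221, -3.133, -0.0]
wrist_force: [0.3, -0.3, -0.7]
finger_gap: 0.0039
grasp_force: 0.0
```

```bash
python3 - <<'E'
from h import *
here()
im,ci=snap('wrist'); here()
cv2.imwrite('pics/n2b.png',cv2.resize(im[100:300,130:390,::-1],None,fx=3,fy=3,interpolation=cv2.INTER_CUBIC))
E
```

```text
t 10.4 tcp [451.8   1.9  58.3] psi 98.1 tilt 0.1 F [ 0.3 -0.3 -0.7] gap 3.9 q6 -1.97
t 10.4 tcp [451.8   1.9  58.3] psi 98.1 tilt 0.0 F [-0.5  0.5 -0.1] gap 1.1 q6 -1.97
```

View pics/n2b.png

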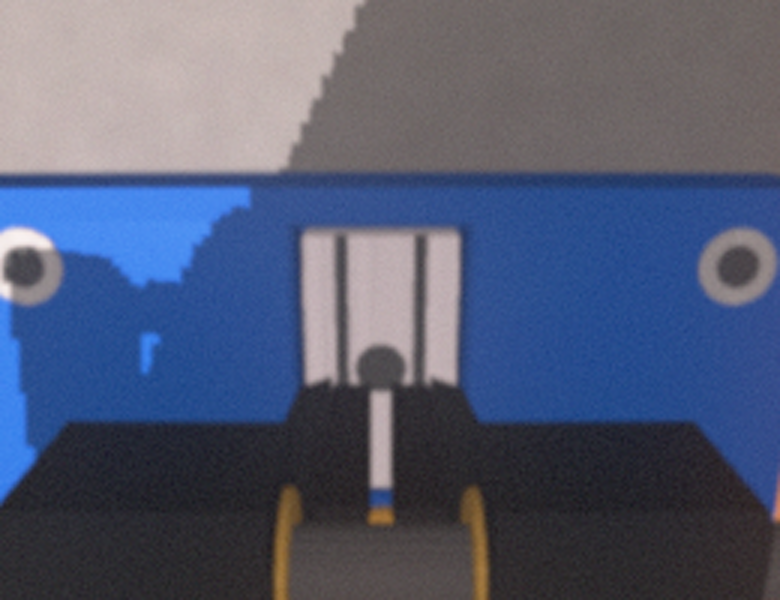

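The block has dropped into the nest and lies square in it. I'll press it with the shut fingers to make sure it's home.

Emit:
move_arm([
  [[0,0,2.4],[0,0,0],0],
  [[0,0,3.0],[0,0,0],0],
  [[0,0,3.2],[0,0,0],0],
  [[0,0,3.35],[0,0,0],0],
  [[0,0,3.35],[0,0,0],0],
])

```text
t: 10.83
eef_pos: [0.451, 0.0021, 0.0263]
ee_rot: [0.222, -3.131, -0.001]
wrist_force: [-11.1, 1.3, 23.2]
finger_gap: 0.0002
grasp_force: 11.7
```

```bash
python3 - <<'E'
from h import *
here(); plan(405,-360,150,82)
E
```

```text
t 10.8 tcp [451.    2.1  26.3] psi 98.1 tilt 0.2 F [-11.1   1.3  23.2] gap 0.2 q6 -1.97
plan [9.7, -35.19, -12.37] [0.0, -0.2, 16.1] rows 11 q6~-124
```

Emit:
move_arm([
  [[0,0,-4],[0,0,0],0.7],
  [[0,0,-7],[0,0,0],0.7],
  [[9.7,-35.2,-12.5],[0,0,16],0.7],
  [[9.7,-35.2,-12.5],[0,0,16],0.7],
  [[9.7,-35.2,-12.5],[0,0,16],0.7],
  [[9.7,-35.2,-12.5],[0,0,16],0.7],
  [[9.7,-35.2,-12.5],[0,0,16],0.7],
  [[9.7,-35.2,-12.5],[0,0,16],0.7],
  [[9.7,-35.2,-12.5],[0,0,16],0.7],
  [[9.7,-35.2,-12.5],[0,0,16],0.7],
  [[9.7,-35.2,-12.5],[0,0,16],0.7],
  [[9.7,-35.2,-12.5],[0,0,16],0.7],
  [[9.7,-35.2,-12.5],[0,0,16],0.7],
  [[9.7,-35.2,-12.5],[0,0,16],0.7],
])

```text
t: 12.0
eef_pos: [0.4052, -0.3594, 0.1499]
ee_rot: [-0.217, -3.133, -0.002]
wrist_force: [-0.3, 0.3, 0.9]
finger_gap: 0.0616
grasp_force: 0.0
```

```bash
python3 - <<'E'
from h import *
here(); blanks(); here(); plan(422,-361.5,11,81.5)
E
```

```text
t 12.0 tcp [ 405.2 -359.4  149.9] psi 82.1 tilt 0.1 F [-0.3  0.3  0.9] gap 61.6 q6 -2.37
blank 0.95 [ 488.7 -247.6] ang 37.5 size 52 25 hole [ 480.3 -245.6]
blank 0.86 [ 420.5 -361.8] ang -7.1 size 67 35 hole [ 422.  -361.7]
blank 0.58 [ 492.7 -365. ] ang 82.0 size 38 31 hole [ 482.4 -364.5]
t 12.1 tcp [ 405.6 -358.9  150. ] psi 82.1 tilt 0.1 F [ 0.9  0.4 -0.2] gap 62.0 q6 -2.37
plan [-1.67, -0.04, 13.9] [0.1, -0.0, 0.6] rows 5 q6~-122
```

Emit:
move_arm([
  [[-1.6,0.1,8],[0,0,0],0.7],
  [[-1.6,0.1,8],[0,0,0],0.7],
  [[-1.6,0.1,12],[0,0,0],0.7],
  [[-1.6,0.1,13.9],[0,0,0],0.7],
  [[-1.6,0.1,13.9],[0,0,0],0.7],
  [[-1.6,0.1,13.9],[0,0,0],0.2],
  [[-1.6,0.1,13.9],[0,0,0],0.2],
  [[-1.6,0.1,13.9],[0,0,0],0.2],
  [[-1.6,0.1,13.9],[0,0,0],0.2],
  [[-1.6,0.1,13.9],[0,0,0],0.2],
  [[-1.6,0.1,11],[0,0,0],0.2],
  [[-1.6,0.1,7],[0,0,0],0.2],
  [[-1.6,0.1,5],[0,0,0],0.2],
  [[-1.6,0.1,5],[0,0,0],0.2],
  [[-1.6,0.1,5],[0,0,0],0.2],
], grip_force=40)

```text
t: 13.35
eef_pos: [0.4215, -0.3617, 0.101]
ee_rot: [0.217, 3.133, -0.002]
wrist_force: [-0.6, 0.6, -1.5]
finger_gap: 0.0355
grasp_force: 40.0
```

```bash
python3 - <<'E'
from h import *
here(); held(); here(); plan(516.8,-47.0,47,8.1); plan(565.6,18.0,47,98.1)
E
```

```text
t 13.3 tcp [ 421.5 -361.7  101. ] psi 82.1 tilt 0.1 F [-0.6  0.6 -1.5] gap 35.5 q6 -2.35
held hole in tool x,y mm [-0.5 -2.1] px [256.5 246.7]
t 13.4 tcp [ 421.  -361.2   99.6] psi 82.1 tilt 0.0 F [ 0.1  0.1 -1.7] gap 35.4 q6 -2.35
plan [-5.15, 32.44, 5.28] [0.0, -0.0, 74.0] rows 12 q6~-13
plan [-9.08, 39.55, 5.28] [0.0, -0.0, -16.0] rows 11 q6~-96
```

Emit:
move_arm([
  [[-9.2,39.6,0],[0,0,-16],0.2],
  [[-9.2,39.6,0],[0,0,-16],0.2],
  [[-9.2,39.6,0],[0,0,-16],0.2],
  [[-9.2,39.6,0],[0,0,-16],0.2],
  [[-9.2,39.6,0],[0,0,-16],0.2],
  [[-9.2,39.6,0],[0,0,-16],0.2],
  [[-9.2,39.6,0],[0,0,-16],0.2],
  [[-9.2,39.6,0],[0,0,-16],0.2],
  [[-9.2,39.6,0],[0,0,-16],0.2],
  [[-9.2,39.6,0],[0,0,-16],0.2],
  [[-9.2,39.6,3],[0,0,-16],0.2],
  [[-9.2,39.6,5.3],[0,0,-16],0.2],
  [[-9.2,39.6,5.3],[0,0,-16],0.2],
  [[-9.2,39.6,5.3],[0,0,-16],0.2],
  [[-9.2,39.6,5.3],[0,0,-16],0.2],
])

```text
t: 14.65
eef_pos: [0.5674, 0.0176, 0.0477]
ee_rot: [-0.22, 3.134, -0.0]
wrist_force: [-0.1, -0.4, -1.1]
finger_gap: 0.0354
grasp_force: 40.0
```

```bash
cat >> h.py <<'E'
def crop(name):
    im,ci=snap('wrist'); cv2.imwrite(f'pics/{name}.png',cv2.resize(im[100:300,130:390,::-1],None,fx=3,fy=3,interpolation=cv2.INTER_CUBIC))
E
python3 - <<'E'
from h import *
here(); held(); crop('n0'); here()
E
```

```text
t 14.7 tcp [567.4  17.6  47.7] psi 98.0 tilt 0.0 F [-0.1 -0.4 -1.1] gap 35.4 q6 -1.89
held hole in tool x,y mm [ 1.7 -1.5] px [256.4 246.7]
t 14.8 tcp [567.7  17.5  48.4] psi 98.0 tilt 0.1 F [ 0.6 -0.3 -0.5] gap 35.5 q6 -1.89
```

View pics/n0.png

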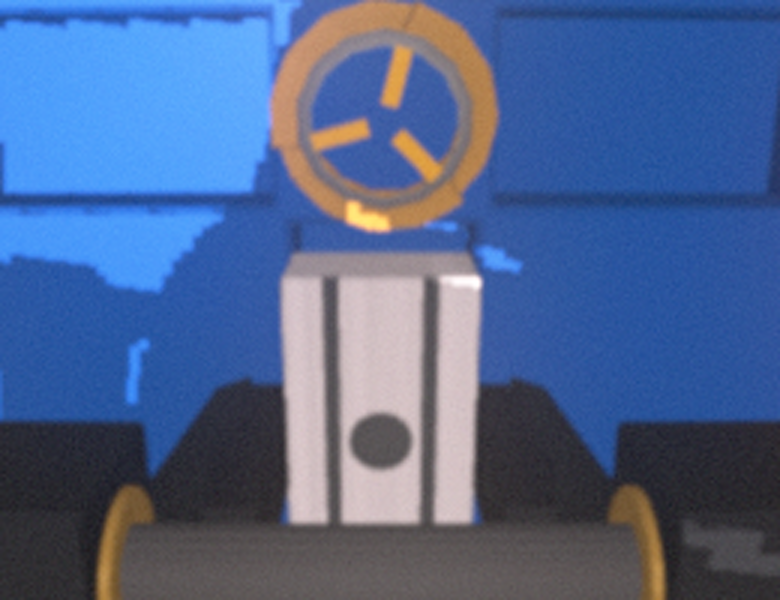

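The crop shows the nest's side edges at columns 297 and 470, and its inner end near row 223, just in front of the stud. The block's lower front edge is at row 253, spanning columns 294 to 473. Working out the offsets.

```bash
python3 - <<'E'
from h import *
ci=vision.camera_info('wrist'); here(); p,r=tool(); m=r.as_matrix()
g=lambda u,v,z: ((m.T@(at_z(ci,(130+u/3,100+v/3),z)-p))[:2]*1000)
bz=p[2]-.011
for n,u,v,z in [('nestL',297,223,.026),('nestR',470,223,.026),('botL',294,253,bz),('botR',473,253,bz),('stud',385,115,.052),('outline up-left nest row',135,200,.026),('n1 lower edge',640,198,.026)]: print(n,g(u,v,z))
print(m)
E
```

```text
t 14.8 tcp [567.7  17.5  48.4] psi 98.0 tilt 0.1 F [ 0.6 -0.3 -0.5] gap 35.5 q6 -1.89
nestL [ 36.2 -19.1]
nestR [36.2 17.7]
botL [ 32.4 -18.7]
botR [32.4 17.2]
stud [60.6 -0.6]
outline up-left nest row [ 41.3 -53.4]
n1 lower edge [41.7 53.6]
[[-1.  -0.1  0. ]
 [-0.1  1.  -0. ]
 [-0.  -0.  -1. ]]
```

Emit:
move_arm([
  [[0.2,0,0],[0,0,0],0.2],
  [[0.2,0,0.6],[0,0,0],0.2],
  [[0.2,0,1.0],[0,0,0],0.2],
  [[0.2,0,1.3],[0,0,0],0.2],
  [[0.2,0,1.6],[0,0,0],0.2],
  [[0.2,0,1.9],[0,0,0],0.2],
  [[0.2,0,1.9],[0,0,0],0.2],
])

```text
t: 15.33
eef_pos: [0.5649, 0.0178, 0.0275]
ee_rot: [0.221, -3.133, -0.0]
wrist_force: [-0.2, 0.8, -1.6]
finger_gap: 0.0352
grasp_force: 40.0
```

Emit:
move_arm([
  [[0,0,0],[0,0,0],0.55],
  [[0,0,0],[0,0,0],0.55],
  [[0,0,0],[0,0,0],0.55],
  [[0,0,-3],[0,0,0],0],
  [[0,0,-3],[0,0,0],0],
  [[0,0,-3],[0,0,0],0],
  [[0,0,-3],[0,0,0],0],
  [[0,0,-3],[0,0,0],0],
  [[0,0,-3],[0,0,0],0],
  [[0,0,-3],[0,0,0],0],
  [[0,0,-1.5],[0,0,0],0],
  [[0,0,-0.4],[0,0,0],0],
  [[0,0,0],[0,0,0],0],
  [[0,0,0.2],[0,0,0],0],
  [[0,0,0.27],[0,0,0],0],
  [[0,0,0.27],[0,0,0],0],
])

```text
t: 16.67
eef_pos: [0.5644, 0.0178, 0.0264]
ee_rot: [0.221, -3.131, -0.0]
wrist_force: [-8.5, 0.4, 15.2]
finger_gap: 0.0005
grasp_force: 7.5
```

```bash
python3 - <<'E'
from h import *
here(); plan(497,-256,150,76)
E
```

```text
t 16.7 tcp [564.4  17.8  26.4] psi 98.1 tilt 0.1 F [-8.5  0.4 15.2] gap 0.5 q6 -1.89
plan [10.55, -26.16, -12.35] [-0.0, -0.1, 22.1] rows 9 q6~-103
```

Emit:
move_arm([
  [[0,0,-4],[0,0,0],0.7],
  [[0,0,-7],[0,0,0],0.7],
  [[10.6,-26.2,-12.4],[0,0,22],0.7],
  [[10.6,-26.2,-12.4],[0,0,22],0.7],
  [[10.6,-26.2,-12.4],[0,0,22],0.7],
  [[10.6,-26.2,-12.4],[0,0,22],0.7],
  [[10.6,-26.2,-12.4],[0,0,22],0.7],
  [[10.6,-26.2,-12.4],[0,0,22],0.7],
  [[10.6,-26.2,-12.4],[0,0,22],0.7],
  [[10.6,-26.2,-12.4],[0,0,22],0.7],
  [[10.6,-26.2,-12.4],[0,0,22],0.7],
  [[10.6,-26.2,-12.4],[0,0,22],0.7],
])

```text
t: 17.67
eef_pos: [0.4969, -0.256, 0.1491]
ee_rot: [-0.381, -3.118, -0.001]
wrist_force: [1.3, 0.6, 0.2]
finger_gap: 0.0616
grasp_force: 0.0
```

```bash
python3 - <<'E'
from h import *
here(); blanks('b3'); blanks(); here(); plan(514,-256,11,77)
E
```

```text
t 17.7 tcp [ 496.9 -256.   149.1] psi 76.1 tilt 0.1 F [1.3 0.6 0.2] gap 61.6 q6 -2.01
blank 0.82 [452.6   2.5] ang 5.0 size 67 37 hole [452.6   6.3]
blank 0.82 [ 517.1 -367.9] ang -16.5 size 68 41 hole [ 519.6 -371.3]
blank 0.73 [ 514.6 -255.4] ang -14.6 size 68 35 hole [ 515.7 -255.9]
blank 0.57 [567.9   7.2] ang 1.1 size 68 19 hole [567.   -5.2]
blank 0.89 [452.5   2.1] ang 4.3 size 69 38 hole [452.6   6.2]
blank 0.84 [567.9   7.4] ang 1.2 size 66 20 hole [568.4  -4.9]
blank 0.60 [ 517.3 -367.8] ang -16.0 size 68 41 hole [ 519.7 -371.3]
blank 0.59 [ 514.2 -255.4] ang -14.5 size 67 36 hole [ 515.5 -255.9]
t 17.9 tcp [ 497.3 -255.4  149.3] psi 76.2 tilt 0.0 F [-0.2  0.1 -0.1] gap 61.8 q6 -2.01
plan [-1.65, 0.34, 13.83] [0.0, -0.0, -0.8] rows 5 q6~-103
```

Emit:
move_arm([
  [[-1.8,0.5,8],[0,0,0.6],0.7],
  [[-1.8,0.5,8],[0,0,0.6],0.7],
  [[-1.8,0.5,12],[0,0,0.6],0.7],
  [[-1.8,0.5,13.8],[0,0,0.6],0.7],
  [[-1.8,0.5,13.8],[0,0,0.6],0.7],
  [[-1.8,0.5,13.8],[0,0,0.6],0.2],
  [[-1.8,0.5,13.8],[0,0,0.6],0.2],
  [[-1.8,0.5,13.8],[0,0,0.6],0.2],
  [[-1.8,0.5,13.8],[0,0,0.6],0.2],
  [[-1.8,0.5,13.8],[0,0,0.6],0.2],
  [[-1.8,0.5,11],[0,0,0.6],0.2],
  [[-1.8,0.5,7],[0,0,0.6],0.2],
  [[-1.8,0.5,5],[0,0,0.6],0.2],
  [[-1.8,0.5,5],[0,0,0.6],0.2],
  [[-1.8,0.5,5],[0,0,0.6],0.2],
], grip_force=40)

```text
t: 19.12
eef_pos: [0.5158, -0.2562, 0.1003]
ee_rot: [0.397, 3.115, -0.002]
wrist_force: [-0.1, 0.7, -2.8]
finger_gap: 0.0352
grasp_force: 40.0
```

```bash
python3 - <<'E'
from h import *
here(); held(); here(); plan(516.8,-47.0,47,8.1)
E
```

```text
t 19.1 tcp [ 515.8 -256.2  100.3] psi 75.5 tilt 0.1 F [-0.1  0.7 -2.8] gap 35.2 q6 -1.98
held hole in tool x,y mm [ 0.3 -1.8] px [256.4 245. ]
t 19.2 tcp [ 515.2 -255.8   98.9] psi 75.5 tilt 0.0 F [-0.3  0.8 -1.8] gap 35.5 q6 -1.98
plan [5.09, 20.25, 5.2] [-0.0, -0.1, 67.4] rows 11 q6~-13
```

Emit:
move_arm([
  [[5.0,20.1,0],[0,0,67.4],0.2],
  [[5.0,20.1,0],[0,0,67.4],0.2],
  [[5.0,20.1,0],[0,0,67.4],0.2],
  [[5.0,20.1,0],[0,0,67.4],0.2],
  [[5.0,20.1,0],[0,0,67.4],0.2],
  [[5.0,20.1,0],[0,0,67.4],0.2],
  [[5.0,20.1,0],[0,0,67.4],0.2],
  [[5.0,20.1,0],[0,0,67.4],0.2],
  [[5.0,20.1,0],[0,0,67.4],0.2],
  [[5.0,20.1,0],[0,0,67.4],0.2],
  [[5.0,20.1,0],[0,0,67.4],0.2],
  [[5.0,20.1,3],[0,0,67.4],0.2],
  [[5.0,20.1,5.2],[0,0,67.4],0.2],
  [[5.0,20.1,5.2],[0,0,67.4],0.2],
  [[5.0,20.1,5.2],[0,0,67.4],0.2],
  [[5.0,20.1,5.2],[0,0,67.4],0.2],
])

```text
t: 20.5
eef_pos: [0.518, -0.0491, 0.0482]
ee_rot: [2.058, 2.373, 0.0]
wrist_force: [0.3, -0.2, -0.8]
finger_gap: 0.0353
grasp_force: 40.0
```

```bash
python3 - <<'E'
from h import *
here(); held(); crop('n3'); here()
E
```

```text
t 20.5 tcp [518.  -49.1  48.2] psi 8.1 tilt 0.0 F [ 0.3 -0.2 -0.8] gap 35.3 q6 -0.46
held hole in tool x,y mm [ 0.8 -0.4] px [256.4 245. ]
t 20.6 tcp [518.3 -49.1  48.7] psi 8.1 tilt 0.1 F [ 0.4 -0.2 -1.3] gap 35.5 q6 -0.46
```

View pics/n3.png

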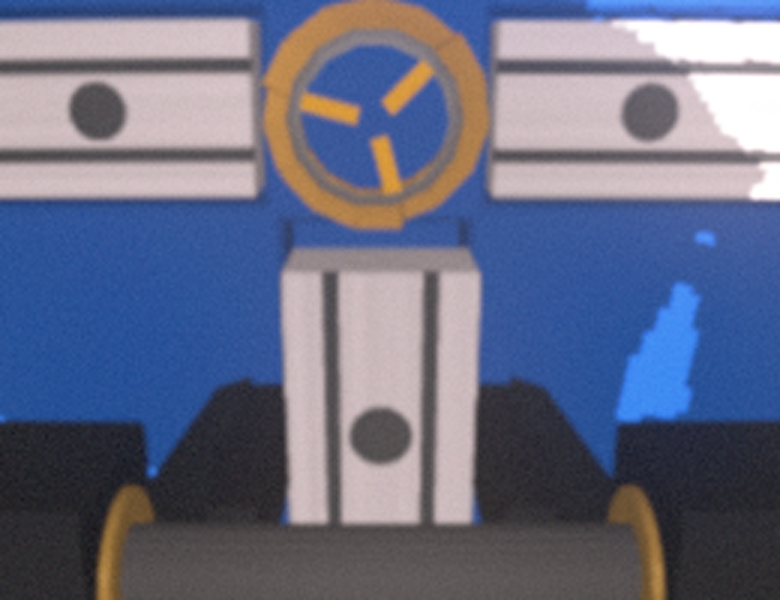

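The two seated blanks lie symmetric about the stud, with holes at (98,110) and (650,110). The third nest spans columns 288 to 463 with its inner end at row 219. The held block's front foot edge spans 290 to 472 at row 248.

```bash
python3 - <<'E'
from h import *
ci=vision.camera_info('wrist'); here(); p,r=tool(); m=r.as_matrix()
g=lambda u,v,z: ((m.T@(at_z(ci,(130+u/3,100+v/3),z)-p))[:2]*1000)
bz=p[2]-.011
for n,u,v,z in [('nestL',288,219,.026),('nestR',463,219,.026),('botL',290,248,bz),('botR',472,248,bz),('topL',282,271,bz+.02),('topR',480,271,bz+.02),('hole',380,435,bz+.02),('stud',375,112,.052),('h2',98,110,.026),('h0',650,110,.026)]: print(n,g(u,v,z))
E
```

```text
t 20.6 tcp [518.3 -49.1  48.7] psi 8.1 tilt 0.1 F [ 0.4 -0.2 -1.3] gap 35.5 q6 -0.46
nestL [ 35.3 -19.7]
nestR [35.3 17.6]
botL [ 31.7 -18.1]
botR [31.7 18.3]
topL [ 32.3 -17.3]
topR [32.3 17.5]
hole [ 0.5 -0.1]
stud [59.4 -1. ]
h2 [ 58.3 -58.3]
h0 [58.3 55.7]
```

Emit:
move_arm([
  [[0.12,-0.12,0],[0,0,0],0.2],
  [[0.12,-0.12,0.6],[0,0,0],0.2],
  [[0.12,-0.12,1.0],[0,0,0],0.2],
  [[0.12,-0.12,1.3],[0,0,0],0.2],
  [[0.12,-0.12,1.6],[0,0,0],0.2],
  [[0.12,-0.12,1.9],[0,0,0],0.2],
  [[0.12,-0.12,1.9],[0,0,0],0.2],
])

```text
t: 21.18
eef_pos: [0.516, -0.0478, 0.0278]
ee_rot: [-2.059, -2.371, 0.001]
wrist_force: [-0.1, -0.5, -1.2]
finger_gap: 0.0354
grasp_force: 40.0
```

In without contact force. Next I'll release it and press it home.

Emit:
move_arm([
  [[0,0,0],[0,0,0],0.55],
  [[0,0,0],[0,0,0],0.55],
  [[0,0,0],[0,0,0],0.55],
  [[0,0,-3],[0,0,0],0],
  [[0,0,-3],[0,0,0],0],
  [[0,0,-3],[0,0,0],0],
  [[0,0,-3],[0,0,0],0],
  [[0,0,-3],[0,0,0],0],
  [[0,0,-3],[0,0,0],0],
  [[0,0,-3],[0,0,0],0],
  [[0,0,-1.5],[0,0,0],0],
  [[0,0,-0.4],[0,0,0],0],
  [[0,0,0],[0,0,0],0],
  [[0,0,0.2],[0,0,0],0],
  [[0,0,0.3],[0,0,0],0],
  [[0,0,0.3],[0,0,0],0],
])

```text
t: 22.52
eef_pos: [0.5155, -0.0477, 0.0264]
ee_rot: [-2.058, -2.371, 0.002]
wrist_force: [-10.2, 1.5, 17.2]
finger_gap: 0.0003
grasp_force: 8.5
```

```bash
python3 - <<'E'
from h import *
here(); plan(502,-371,150,73)
E
```

```text
t 22.5 tcp [515.5 -47.7  26.4] psi 8.1 tilt 0.2 F [-10.2   1.5  17.2] gap 0.3 q6 -0.46
plan [-31.81, -5.92, -12.37] [-0.1, -0.1, -64.9] rows 11 q6~-109
```

Emit:
move_arm([
  [[0,0,-4],[0,0,0],0.7],
  [[0,0,-7],[0,0,0],0.7],
  [[-31.8,-5.9,-12.4],[0,0,-65],0.7],
  [[-31.8,-5.9,-12.4],[0,0,-65],0.7],
  [[-31.8,-5.9,-12.4],[0,0,-65],0.7],
  [[-31.8,-5.9,-12.4],[0,0,-65],0.7],
  [[-31.8,-5.9,-12.4],[0,0,-65],0.7],
  [[-31.8,-5.9,-12.4],[0,0,-65],0.7],
  [[-31.8,-5.9,-12.4],[0,0,-65],0.7],
  [[-31.8,-5.9,-12.4],[0,0,-65],0.7],
  [[-31.8,-5.9,-12.4],[0,0,-65],0.7],
  [[-31.8,-5.9,-12.4],[0,0,-65],0.7],
  [[-31.8,-5.9,-12.4],[0,0,-65],0.7],
  [[-31.8,-5.9,-12.4],[0,0,-65],0.7],
  [[-31.8,-5.9,-12.4],[0,0,-65],0.7],
])

```text
t: 23.77
eef_pos: [0.5026, -0.3705, 0.1494]
ee_rot: [-0.464, -3.107, -0.001]
wrist_force: [-1.0, 1.2, -0.6]
finger_gap: 0.0615
grasp_force: 0.0
```

```bash
python3 - <<'E'
from h import *
here(); blanks(); here(); blanks()
E
```

```text
t 23.8 tcp [ 502.6 -370.5  149.4] psi 73.0 tilt 0.0 F [-1.   1.2 -0.6] gap 61.5 q6 -2.10
blank 0.88 [ 518.2 -370.7] ang -15.6 size 68 36 hole [ 519.7 -371.2]
t 23.9 tcp [ 502.7 -370.5  149.6] psi 73.0 tilt 0.0 F [-0.4  0.5 -1.1] gap 61.5 q6 -2.10
blank 0.91 [ 518.1 -371.2] ang -15.7 size 67 35 hole [ 519.7 -371.1]
```

Emit:
move_arm([
  [[-1.7,0.6,8],[0,0,-1],0.7],
  [[-1.7,0.6,8],[0,0,-1],0.7],
  [[-1.7,0.6,12],[0,0,-1],0.7],
  [[-1.7,0.6,13.8],[0,0,-1],0.7],
  [[-1.7,0.6,13.8],[0,0,-1],0.7],
  [[-1.7,0.6,13.8],[0,0,-1],0.2],
  [[-1.7,0.6,13.8],[0,0,-1],0.2],
  [[-1.7,0.6,13.8],[0,0,-1],0.2],
  [[-1.7,0.6,13.8],[0,0,-1],0.2],
  [[-1.7,0.6,13.8],[0,0,-1],0.2],
  [[-1.7,0.6,11],[0,0,-1],0.2],
  [[-1.7,0.6,7],[0,0,-1],0.2],
  [[-1.7,0.6,5],[0,0,-1],0.2],
  [[-1.7,0.6,5],[0,0,-1],0.2],
  [[-1.7,0.6,5],[0,0,-1],0.2],
], grip_force=40)

```text
t: 25.22
eef_pos: [0.5207, -0.3704, 0.1003]
ee_rot: [0.435, 3.11, -0.002]
wrist_force: [-0.4, -0.3, -1.7]
finger_gap: 0.0353
grasp_force: 40.0
```

```bash
python3 - <<'E'
from h import *
here(); held(); here(); plan(500.3,66.5,47,8.1)
E
```

```text
t 25.2 tcp [ 520.7 -370.4  100.3] psi 74.1 tilt 0.1 F [-0.4 -0.3 -1.7] gap 35.3 q6 -2.09
held hole in tool x,y mm [ 0.7 -1.9] px [256.4 244.2]
t 25.3 tcp [ 520.2 -369.9   98.7] psi 74.1 tilt 0.1 F [ 1.1  0.7 -1.7] gap 35.6 q6 -2.09
plan [13.89, 41.41, 5.21] [-0.0, -0.1, 66.0] rows 12 q6~-1
```

Emit:
move_arm([
  [[13.9,41.3,0],[0,0,66],0.2],
  [[13.9,41.3,0],[0,0,66],0.2],
  [[13.9,41.3,0],[0,0,66],0.2],
  [[13.9,41.3,0],[0,0,66],0.2],
  [[13.9,41.3,0],[0,0,66],0.2],
  [[13.9,41.3,0],[0,0,66],0.2],
  [[13.9,41.3,0],[0,0,66],0.2],
  [[13.9,41.3,0],[0,0,66],0.2],
  [[13.9,41.3,0],[0,0,66],0.2],
  [[13.9,41.3,0],[0,0,66],0.2],
  [[13.9,41.3,0],[0,0,66],0.2],
  [[13.9,41.3,0],[0,0,66],0.2],
  [[13.9,41.3,0],[0,0,66],0.2],
  [[13.9,41.3,3],[0,0,66],0.2],
  [[13.9,41.3,5.2],[0,0,66],0.2],
  [[13.9,41.3,5.2],[0,0,66],0.2],
  [[13.9,41.3,5.2],[0,0,66],0.2],
  [[13.9,41.3,5.2],[0,0,66],0.2],
])

```text
t: 26.77
eef_pos: [0.5008, 0.0642, 0.0482]
ee_rot: [2.061, 2.371, 0.001]
wrist_force: [-0.1, 0.5, -1.0]
finger_gap: 0.0356
grasp_force: 40.0
```

```bash
python3 - <<'E'
from h import *
here(); held(); crop('n1'); here()
E
```

```text
t 26.8 tcp [500.8  64.2  48.2] psi 8.0 tilt 0.0 F [-0.1  0.5 -1. ] gap 35.6 q6 -0.24
held hole in tool x,y mm [ 1.1 -0.4] px [256.4 244.2]
t 26.9 tcp [501.   64.5  48.7] psi 8.0 tilt 0.1 F [ 0.2 -0.2 -1.1] gap 35.3 q6 -0.24
```

View pics/n1.png

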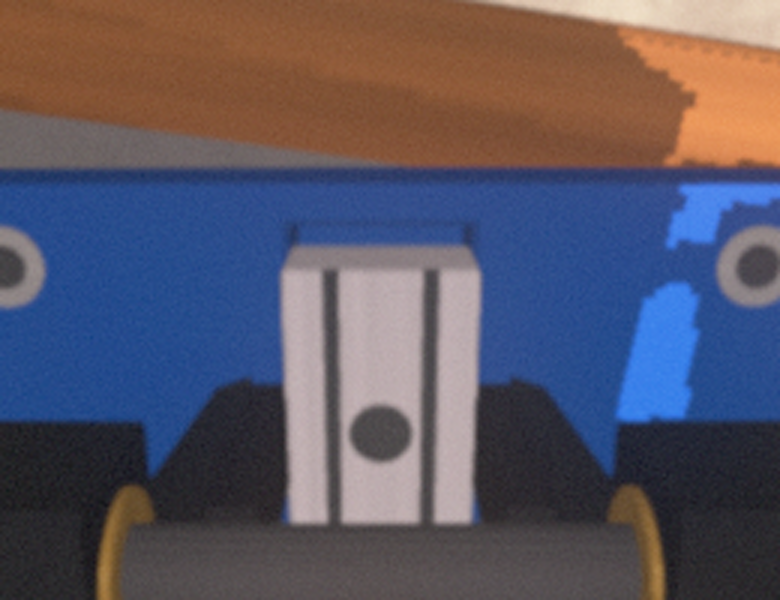

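The nest spans columns 293 to 471 with its outer end at row 223, and the block is already centred on it to about 0.3 mm. I'll insert and release it.

Emit:
move_arm([
  [[0.03,0,0],[0,0,0],0.2],
  [[0.03,0,0.6],[0,0,0],0.2],
  [[0.03,0,1.0],[0,0,0],0.2],
  [[0.03,0,1.3],[0,0,0],0.2],
  [[0.03,0,1.6],[0,0,0],0.2],
  [[0.03,0,1.9],[0,0,0],0.2],
  [[0.03,0,1.9],[0,0,0],0.2],
])

```text
t: 27.45
eef_pos: [0.4999, 0.0654, 0.0278]
ee_rot: [-2.059, -2.371, 0.001]
wrist_force: [0.3, 0.2, -1.4]
finger_gap: 0.035
grasp_force: 40.0
```

Emit:
move_arm([
  [[0,0,0],[0,0,0],0.55],
  [[0,0,0],[0,0,0],0.55],
  [[0,0,0],[0,0,0],0.55],
  [[0,0,-3],[0,0,0],0],
  [[0,0,-3],[0,0,0],0],
  [[0,0,-3],[0,0,0],0],
  [[0,0,-3],[0,0,0],0],
  [[0,0,-3],[0,0,0],0],
  [[0,0,-3],[0,0,0],0],
  [[0,0,-3],[0,0,0],0],
  [[0,0,-1.5],[0,0,0],0],
  [[0,0,-0.4],[0,0,0],0],
  [[0,0,0],[0,0,0],0],
  [[0,0,0.2],[0,0,0],0],
  [[0,0,0.3],[0,0,0],0],
  [[0,0,0.3],[0,0,0],0],
])

```text
t: 28.78
eef_pos: [0.4993, 0.0654, 0.0264]
ee_rot: [-2.058, -2.371, 0.003]
wrist_force: [-9.9, -1.1, 17.3]
finger_gap: 0.0005
grasp_force: 8.6
```

```bash
python3 - <<'E'
from h import *
here(); plan(590,-252,170,90)
E
```

```text
t 28.8 tcp [499.3  65.4  26.4] psi 8.1 tilt 0.2 F [-9.9 -1.1 17.3] gap 0.5 q6 -0.24
plan [-32.69, 4.47, -14.39] [-0.1, -0.1, -81.9] rows 13 q6~-113
```

All four blanks are home, each with contact at 26.4 mm. Next is the nut.

Emit:
move_arm([
  [[0,0,-4],[0,0,0],0.7],
  [[0,0,-7],[0,0,0],1],
  [[-32.7,3,-14.4],[0,0,-82],1],
  [[-32.7,3,-14.4],[0,0,-82],1],
  [[-32.7,3,-14.4],[0,0,-82],1],
  [[-32.7,3,-14.4],[0,0,-82],1],
  [[-32.7,3,-14.4],[0,0,-82],1],
  [[-32.7,3,-14.4],[0,0,-82],1],
  [[-32.7,3,-14.4],[0,0,-82],1],
  [[-32.7,3,-14.4],[0,0,-82],1],
  [[-32.7,3,-14.4],[0,0,-82],1],
  [[-32.7,3,-14.4],[0,0,-82],1],
  [[-32.7,3,-14.4],[0,0,-82],1],
  [[-32.7,3,-14.4],[0,0,-82],1],
  [[-32.7,3,-14.4],[0,0,-82],1],
  [[-32.7,3,-14.4],[0,0,-82],1],
])

```text
t: 30.12
eef_pos: [0.5757, -0.2542, 0.1694]
ee_rot: [-0.003, -3.141, -0.0]
wrist_force: [0.0, 0.8, 0.1]
finger_gap: 0.0884
grasp_force: 0.0
```

```bash
python3 - <<'E'
from h import *
here(); im,ci=look([('nut',.007,'m'),('nut',0,''),('lug0',.004,'')]); here()
q=proj(ci,[.615,-.250,.02]); u,v=[int(x) for x in q]; print(u,v)
cv2.imwrite('pics/nut.png',cv2.resize(im[v-70:v+70,u-90:u+90,::-1],None,fx=4,fy=4,interpolation=cv2.INTER_CUBIC))
E
```

```text
t 30.1 tcp [ 575.7 -254.2  169.4] psi 89.9 tilt 0.0 F [0.  0.8 0.1] gap 88.4 q6 -2.17
nut 0.79 [ 615.3 -249.9] -33.595550537109375 (84.17715454101562, 81.91043853759766)
nut [(array([ 613.4, -248.2]), 0.85)]
lug0 [(array([ 635.1, -253.8]), 0.88), (array([ 606.5, -233.3]), 0.83), (array([ 601.2, -264.7]), 0.82), (array([571.3,  39.7]), 0.72)]
t 30.3 tcp [ 575.8 -254.1  169.5] psi 90.0 tilt 0.0 F [-0.9 -0.2  0.5] gap 88.2 q6 -2.17
261 216
```

View pics/nut.png

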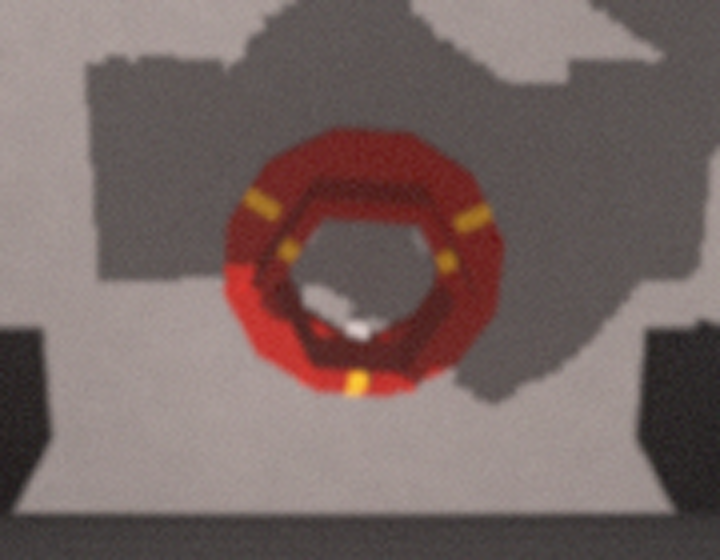

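The crop shows the three flange marks at (263,203), (473,216) and (357,382). I'll measure the lug angle from those yellow marks.

```bash
python3 - <<'E'
from h import *
im,ci=snap('wrist')
h=cv2.cvtColor(im,cv2.COLOR_RGB2HSV); v0,u0=216,261
m=((h[...,0]>15)&(h[...,0]<35)&(h[...,1]>130)&(h[...,2]>70)).astype(np.uint8); k=np.zeros_like(m); k[150:265,215:310]=1; m*=k
n,l,s,c=cv2.connectedComponentsWithStats(m)
P=[]
for i in range(1,n):
    if s[i,4]>=6:
        w=at_z(ci,c[i],.007)[:2]*1000; print(c[i],s[i,4],w); P.append(w)
# flange circle from the red+yellow silhouette
r=(((h[...,0]<10)|(h[...,0]>170))&(h[...,1]>120)).astype(np.uint8)*k|m
ct=max(cv2.findContours(cv2.morphologyEx(r,cv2.MORPH_CLOSE,np.ones((5,5))),0,1)[0],key=cv2.contourArea)
W=np.array([at_z(ci,p[0],.007)[:2]*1000 for p in ct],np.float32); e=cv2.fitEllipse(W); print('flange',e)
C=np.array(e[0])
for w in P: d=w-C; print('r %.1f ang %.1f'%(np.hypot(*d),np.degrees(np.arctan2(d[1],d[0]))))
E
```

```text
[236.  196.4] 24 [ 595.  -280.2]
[288.9 200.1] 27 [ 599.6 -216.9]
[242.8 208.4] 13 [ 610.1 -272.4]
[282.4 210.8] 14 [ 613.2 -224.4]
[259.8 241.1] 23 [ 653.4 -251.6]
flange ((615.082763671875, -250.0072021484375), (83.06873321533203, 84.48361206054688), 87.31761932373047)
r 36.3 ang -123.7
r 36.5 ang 115.0
r 23.0 ang -102.6
r 25.6 ang 94.3
r 38.4 ang -2.5
```

Emit:
move_arm([
  [[-3.9,0.6,5],[0,0,33.7],0.9],
  [[-3.9,0.6,8],[0,0,33.7],0.9],
  [[-3.9,0.6,10],[0,0,33.7],0.9],
  [[-3.9,0.6,10],[0,0,33.7],0.9],
  [[-3.9,0.6,10],[0,0,33.7],0.9],
  [[-3.9,0.6,13],[0,0,33.7],0.9],
  [[-3.9,0.6,15],[0,0,33.7],0.9],
  [[-3.9,0.6,15.8],[0,0,33.7],0.9],
  [[-3.9,0.6,15.8],[0,0,33.7],0.9],
  [[-3.9,0.6,15.8],[0,0,33.7],0.4],
  [[-3.9,0.6,15.8],[0,0,33.7],0.4],
  [[-3.9,0.6,15.8],[0,0,33.7],0.4],
  [[-3.9,0.6,15.8],[0,0,33.7],0.4],
  [[-3.9,0.6,15.8],[0,0,33.7],0.4],
  [[-3.9,0.6,12],[0,0,33.7],0.4],
  [[-3.9,0.6,8],[0,0,33.7],0.4],
  [[-3.9,0.6,6],[0,0,33.7],0.4],
  [[-3.9,0.6,6],[0,0,33.7],0.4],
  [[-3.9,0.6,6],[0,0,33.7],0.4],
], grip_force=40)

```text
t: 31.95
eef_pos: [0.6149, -0.2483, 0.11]
ee_rot: [0.909, 3.006, -0.001]
wrist_force: [0.1, -0.4, -1.7]
finger_gap: 0.0554
grasp_force: 40.0
```

```bash
python3 - <<'E'
from h import *
im,ci=snap('wrist','nuth'); here(); plan(508.3,9.8,90,90)
E
```

```text
t 32.0 tcp [ 614.2 -247.9  108.3] psi 56.4 tilt 0.1 F [-1.3  1.1 -2.4] gap 55.6 q6 -1.54
plan [23.09, 15.58, 1.87] [0.0, -0.1, -33.6] rows 8 q6~-89
```

View pics/nuth.png

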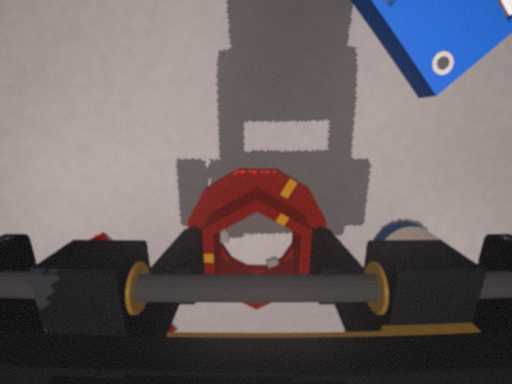

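The nut is held square with a gap of 55.6 mm. Its lug marks show at (209,258) and (289,188). I'll measure its centre in the hand from the flange mark and check the stud geometry.

```bash
python3 - <<'E'
from h import *
here(); im,ci=snap('wrist'); here(); p,r=tool(); M=r.as_matrix()
h=cv2.cvtColor(im,cv2.COLOR_RGB2HSV)
m=((h[...,0]>15)&(h[...,0]<35)&(h[...,1]>130)&(h[...,2]>70)).astype(np.uint8); k=np.zeros_like(m); k[165:275,195:315]=1; m*=k
n,l,s,c=cv2.connectedComponentsWithStats(m)
for i in range(1,n):
    if s[i,4]>=10:
        for dz in (-4.5,20.5): print(c[i],s[i,4],'dz',dz,(M.T@(at_z(ci,c[i],p[2]+dz/1000)-p))[:2]*1000)
nm=masks_of('wrist','nut')[0]; ys,xs=np.nonzero(nm['pixels']); print('top row',ys.min(),nm['score'])
for x in (40,42,44):
  for dz in (-11.5,-4.5): print(x,dz,proj(ci,p+M@np.array([x/1000,-.0018,0])+[0,0,dz/1000]))
E
```

```text
t 32.0 tcp [ 614.2 -247.9  108.3] psi 56.4 tilt 0.1 F [-1.3  1.1 -2.4] gap 55.6 q6 -1.54
t 32.0 tcp [ 614.  -247.7  107.5] psi 56.4 tilt 0.2 F [ 0.9  0.1 -1.5] gap 55.7 q6 -1.54
[288.3 188. ] 144 dz -4.5 [30.3 17.2]
[288.3 188. ] 144 dz 20.5 [36.7 14.2]
[282.1 219.2] 85 dz -4.5 [10.9 14.1]
[282.1 219.2] 85 dz 20.5 [20.5 11.6]
[207.7 257.5] 79 dz -4.5 [-14.9 -32. ]
[207.7 257.5] 79 dz 20.5 [ -1. -27.]
top row 168 0.73
40 -11.5 [255.7 169.3]
40 -4.5 [255.6 171.5]
42 -11.5 [255.7 166. ]
42 -4.5 [255.6 168.1]
44 -11.5 [255.6 162.7]
44 -4.5 [255.6 164.6]
```

```bash
python3 - <<'E'
from h import *
here(); plan(506.6,9.7,70,90)
E
```

```text
t 32.1 tcp [ 614.  -247.7  107.3] psi 56.4 tilt 0.2 F [ 0.   0.7 -1.9] gap 55.6 q6 -1.54
plan [23.19, 15.48, 3.82] [0.1, -0.2, -33.6] rows 8 q6~-89
```

Emit:
move_arm([
  [[23.2,15.5,0],[0,0,-33.6],0.4],
  [[23.2,15.5,0],[0,0,-33.6],0.4],
  [[23.2,15.5,0],[0,0,-33.6],0.4],
  [[23.2,15.5,0],[0,0,-33.6],0.4],
  [[23.2,15.5,0],[0,0,-33.6],0.4],
  [[23.2,15.5,0],[0,0,-33.6],0.4],
  [[23.2,15.5,0],[0,0,-33.6],0.4],
  [[23.2,15.5,0],[0,0,-33.6],0.4],
  [[23.2,15.5,2],[0,0,-33.6],0.4],
  [[23.2,15.5,3.8],[0,0,-33.6],0.4],
  [[23.2,15.5,3.8],[0,0,-33.6],0.4],
  [[23.2,15.5,3.8],[0,0,-33.6],0.4],
  [[23.2,15.5,3.8],[0,0,-33.6],0.4],
])

```text
t: 33.18
eef_pos: [0.5078, 0.009, 0.0719]
ee_rot: [0.002, 3.141, -0.0]
wrist_force: [-0.5, -0.4, -1.7]
finger_gap: 0.0556
grasp_force: 40.0
```

```bash
python3 - <<'E'
from h import *
here(); im,ci=snap('wrist'); here()
cv2.imwrite('pics/st.png',cv2.resize(im[150:300,170:340,::-1],None,fx=4,fy=4,interpolation=cv2.INTER_CUBIC))
plan(506.6,9.7,70,90)
p,r=tool(); M=r.as_matrix(); q=p
for n,P in [('stud top expected',[.5078,.0097-.0018,.052])]: print(n,(proj(ci,P)-[170,150])*4)
E
```

```text
t 33.2 tcp [507.8   9.   71.9] psi 89.9 tilt 0.0 F [-0.5 -0.4 -1.7] gap 55.6 q6 -1.78
t 33.2 tcp [508.    9.   72.2] psi 89.9 tilt 0.1 F [-0.1 -0.1 -2.4] gap 55.7 q6 -1.78
plan [0.14, 0.07, 0.22] [-0.0, 0.1, -0.1] rows 2 q6~-89
stud top expected [348.8 313.2]
```

View pics/st.png

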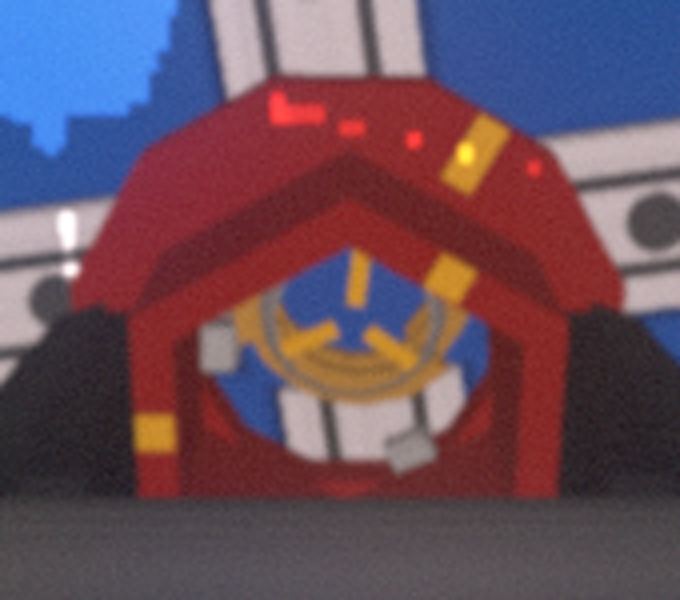

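Nut and stud columns line up at about 351 and 354. I'll shift slightly towards the robot and lower it gently.

Emit:
move_arm([
  [[0.14,0.05,0],[0,0,0],0.4],
  [[0.14,0.05,0.6],[0,0,0],0.4],
  [[0.14,0.05,1.0],[0,0,0],0.4],
  [[0.14,0.05,1.4],[0,0,0],0.4],
  [[0.14,0.05,1.7],[0,0,0],0.4],
  [[0.14,0.05,1.7],[0,0,0],0.4],
])

```text
t: 33.73
eef_pos: [0.5066, 0.01, 0.0541]
ee_rot: [0.001, 3.14, 0.0]
wrist_force: [4.6, 2.7, -3.9]
finger_gap: 0.0557
grasp_force: 40.0
```

Emit:
move_arm([
  [[-0.06,0.03,0],[0,0,0],0.4],
  [[-0.06,0.03,0],[0,0,0],0.4],
  [[-0.06,0.03,0.15],[0,0,0],0.4],
  [[-0.06,0.03,0.25],[0,0,0],0.4],
  [[-0.06,0.03,0.25],[0,0,0],0.4],
])

```text
t: 34.15
eef_pos: [0.5071, 0.0101, 0.0521]
ee_rot: [0.001, 3.14, -0.0]
wrist_force: [3.5, -0.1, -0.7]
finger_gap: 0.0558
grasp_force: 40.0
```

Emit:
move_arm([
  [[-0.05,0,0],[0,0,0],0.4],
  [[-0.05,0,0.1],[0,0,0],0.4],
  [[-0.05,0,0.2],[0,0,0],0.4],
  [[-0.05,0,0.3],[0,0,0],0.4],
  [[-0.05,0,0.3],[0,0,0],0.4],
])

```text
t: 34.57
eef_pos: [0.5074, 0.0101, 0.0509]
ee_rot: [0.0, 3.141, -0.001]
wrist_force: [-6.4, 0.5, 22.7]
finger_gap: 0.0559
grasp_force: 40.0
```

Resting on the ridges (23 N). I'll let go so the nut is set on the stud.

Emit:
move_arm([
  [[0,0,-0.1],[0,0,0],0.4],
  [[0,0,-0.1],[0,0,0],0.7],
  [[0,0,-0.1],[0,0,0],0.7],
  [[0,0,-0.2],[0,0,0],0.7],
  [[0,0,-0.2],[0,0,0],0.7],
])

```text
t: 34.98
eef_pos: [0.507, 0.0102, 0.0509]
ee_rot: [-0.001, -3.141, -0.0]
wrist_force: [0.1, 0.6, 0.3]
finger_gap: 0.0613
grasp_force: 0.0
```

Emit:
move_arm([
  [[0,0,0],[0,0,0],0.4],
  [[0,0,0],[0,0,0],0.4],
  [[0,0,0],[0,0,0],0.4],
  [[0,0,0],[0,0,0],0.4],
  [[0,0,0],[0,0,-6],0.4],
  [[0,0,0],[0,0,-12],0.4],
  [[0,0,-0.05],[0,0,-18],0.4],
  [[0,0,-0.1],[0,0,-24],0.4],
  [[0,0,-0.1],[0,0,-24],0.4],
], grip_force=12)

```text
t: 35.73
eef_pos: [0.5074, 0.01, 0.0523]
ee_rot: [-0.658, 3.071, -0.001]
wrist_force: [0.1, 0.6, 2.6]
finger_gap: 0.0555
grasp_force: 12.0
```

```bash
python3 - <<'E'
from h import *
here(); im,ci=snap('wrist'); here()
cv2.imwrite('pics/st2.png',cv2.resize(im[150:300,170:340,::-1],None,fx=4,fy=4,interpolation=cv2.INTER_CUBIC))
E
```

```text
t 35.7 tcp [507.4  10.   52.3] psi 114.2 tilt 0.0 F [0.1 0.6 2.6] gap 55.5 q6 -2.20
t 35.8 tcp [507.5  10.1  52.2] psi 113.9 tilt 0.1 F [ 0.4 -0.1  2. ] gap 55.7 q6 -2.20
```

View pics/st2.png

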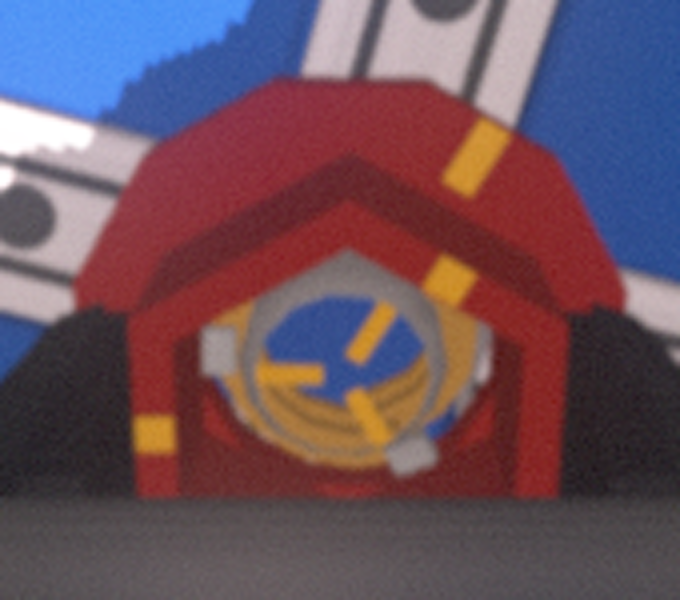

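The nut is level and seated over the stud, and its lugs now align with the yellow thread-start lines. I'll turn it another 17° counter-clockwise and let it drop.

Emit:
move_arm([
  [[0,0,0],[0,0,-6],0.4],
  [[0,0,0],[0,0,-12],0.4],
  [[0,0,0],[0,0,-17],0.4],
  [[0,0,0],[0,0,-17],0.4],
  [[0,0,0],[0,0,-17],0.68],
  [[0,0,0],[0,0,-17],0.68],
  [[0,0,0],[0,0,-17],0.68],
  [[0,0,0],[0,0,-17],0.68],
])

```text
t: 36.45
eef_pos: [0.5072, 0.0102, 0.052]
ee_rot: [1.097, -2.944, -0.0]
wrist_force: [0.9, -0.7, 0.2]
finger_gap: 0.0598
grasp_force: 0.0
```

```bash
python3 - <<'E'
from h import *
here(); im,ci=snap('wrist'); here()
cv2.imwrite('pics/st3.png',cv2.resize(im[150:300,170:340,::-1],None,fx=4,fy=4,interpolation=cv2.INTER_CUBIC))
E
```

```text
t 36.5 tcp [507.2  10.2  52. ] psi 130.9 tilt 0.0 F [ 0.9 -0.7  0.2] gap 59.8 q6 -2.50
t 36.5 tcp [507.2  10.2  52. ] psi 130.9 tilt 0.0 F [0.5 0.3 0.2] gap 59.7 q6 -2.50
```

View pics/st3.png

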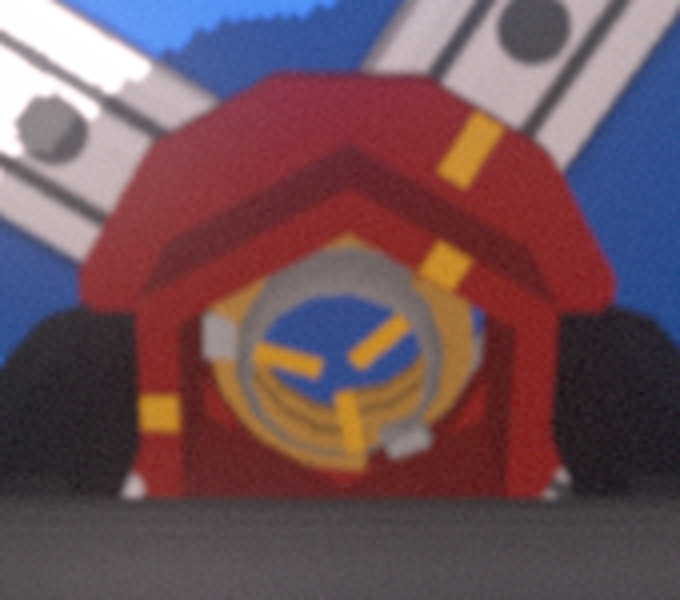

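The nut dropped: its hexagon width shrank from 438 to 417 px, about 6 mm. I'll regrip lower and screw it clockwise.

Emit:
move_arm([
  [[0,0,0.5],[0,0,0],0.68],
  [[0,0,0.55],[0,0,0],0.68],
  [[0,0,0.55],[0,0,0],0.4],
  [[0,0,0.55],[0,0,0],0.4],
  [[0,0,0.55],[0,0,0],0.4],
  [[0,0,0.55],[0,0,0],0.4],
  [[0,0,0.59],[0,0,7],0.4],
  [[0,0,0.63],[0,0,14],0.4],
  [[0,0,0.67],[0,0,21],0.4],
  [[0,0,0.71],[0,0,28],0.4],
  [[0,0,0.75],[0,0,35],0.4],
  [[0,0,0.79],[0,0,42],0.4],
  [[0,0,0.83],[0,0,49],0.4],
  [[0,0,0.87],[0,0,56],0.4],
  [[0,0,0.91],[0,0,63],0.4],
  [[0,0,0.95],[0,0,70],0.4],
  [[0,0,0.95],[0,0,70],0.4],
], grip_force=20)

```text
t: 37.92
eef_pos: [0.507, 0.0102, 0.0424]
ee_rot: [-0.794, -3.039, -0.0]
wrist_force: [-0.2, 0.2, -1.2]
finger_gap: 0.0556
grasp_force: 19.9
```

```bash
python3 - <<'E'
from h import *
s=state(); here(); print(s['wrist_torque'])
E
```

```text
t 37.9 tcp [507.   10.2  42.4] psi 60.7 tilt 0.0 F [-0.2  0.2 -1.2] gap 55.6 q6 -1.27
[-0. -0.  0.]
```

Emit:
move_arm([
  [[0,0,0.04],[0,0,7],0.4],
  [[0,0,0.08],[0,0,14],0.4],
  [[0,0,0.12],[0,0,21],0.4],
  [[0,0,0.16],[0,0,28],0.4],
  [[0,0,0.2],[0,0,35],0.4],
  [[0,0,0.24],[0,0,42],0.4],
  [[0,0,0.28],[0,0,49],0.4],
  [[0,0,0.32],[0,0,56],0.4],
  [[0,0,0.36],[0,0,62],0.4],
  [[0,0,0.38],[0,0,66],0.4],
  [[0,0,0.38],[0,0,70],0.4],
  [[0,0,0.38],[0,0,70],0.4],
], grip_force=30)

```text
t: 38.92
eef_pos: [0.5075, 0.0103, 0.0387]
ee_rot: [2.388, 2.041, 0.001]
wrist_force: [2.9, 0.4, -4.7]
finger_gap: 0.0557
grasp_force: 29.9
```

```bash
python3 - <<'E'
from h import *
s=state(); here(); print(np.round(s['wrist_torque'],2))
E
```

```text
t 38.9 tcp [507.5  10.3  38.7] psi -9.0 tilt 0.0 F [ 2.9  0.4 -4.7] gap 55.7 q6 -0.05
[ 0.1 -0.4 -0. ]
```

Emit:
move_arm([
  [[0,0,0.03],[0,0,3],0.4],
  [[0,0,0.03],[0,0,6],0.4],
  [[0,0,0.03],[0,0,9],0.4],
  [[0,0,0.03],[0,0,12],0.4],
  [[0,0,0.03],[0,0,12],0.4],
], grip_force=45)

```text
t: 39.33
eef_pos: [0.5076, 0.0102, 0.0384]
ee_rot: [2.587, 1.782, 0.001]
wrist_force: [3.8, 0.7, -6.2]
finger_gap: 0.0556
grasp_force: 44.9
```

```bash
python3 - <<'E'
from h import *
s=state(); here(); print(np.round(s['wrist_torque'],2))
E
```

```text
t 39.3 tcp [507.6  10.2  38.4] psi -20.9 tilt 0.1 F [ 3.8  0.7 -6.2] gap 55.6 q6 0.15
[ 0.3 -0.7 -0.1]
```

Emit:
move_arm([
  [[0,0,0],[0,0,3],0.4],
  [[0,0,0],[0,0,5],0.4],
  [[0,0,0],[0,0,7],0.4],
  [[0,0,0],[0,0,8],0.4],
  [[0,0,0],[0,0,8],0.4],
])

```text
t: 39.75
eef_pos: [0.507, 0.0103, 0.0383]
ee_rot: [-2.705, -1.598, 0.001]
wrist_force: [-0.1, 1.3, -3.9]
finger_gap: 0.0558
grasp_force: 44.9
```

```bash
python3 - <<'E'
from h import *
s=state(); here(); print(np.round(s['wrist_torque'],2))
im,ci=snap('wrist'); here()
cv2.imwrite('pics/st4.png',cv2.resize(im[100:300,130:390,::-1],None,fx=3,fy=3,interpolation=cv2.INTER_CUBIC))
s=state();print(np.round(s['wrist_torque'],2))
E
```

```text
t 39.8 tcp [507.   10.3  38.3] psi -28.9 tilt 0.0 F [-0.1  1.3 -3.9] gap 55.8 q6 0.29
[ 0.1 -0.4  0.2]
t 39.8 tcp [507.   10.2  38.3] psi -28.9 tilt 0.0 F [ 0.3  1.2 -6.4] gap 55.6 q6 0.29
[ 0.2 -0.4  0.2]
```

View pics/st4.png

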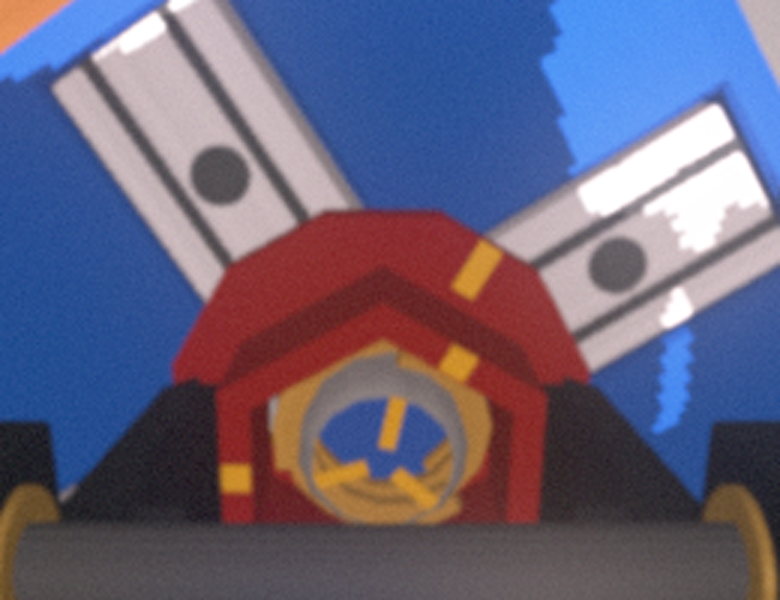

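The flange is down on the pallet. The blanks' grooves are now about 4° off the earlier pallet yaw, so the pallet turned slightly with the nut, which means the nut is tight. I've viewed 17 pictures, over the 14 allowed, so I'll use numbers only from here. Next I'll measure the table and stop from the first top picture, then the pallet.

```bash
python3 - <<'E'
from h import *
ci=vision.camera_info('top'); g=cv2.cvtColor(cv2.imread('pics/top0.png'),cv2.COLOR_BGR2GRAY).astype(np.float32)
def samp(P): 
    U=np.array([proj(ci,p) for p in P],np.float32); return cv2.remap(g,U[:,:1],U[:,1:],cv2.INTER_CUBIC).ravel()
ys=np.arange(.40,.48,.0005); pts=[]
for x in np.arange(.46,.62,.008):
    p=cv2.GaussianBlur(samp([[x,y,-.001] for y in ys])[None],(0,0),3).ravel(); d=np.gradient(p); i=d.argmin(); pts.append([x*1000,ys[i]*1000,d[i]])
pts=np.array(pts); print(pts[:,1],pts[:,2].round(1))
k=np.abs(pts[:,1]-np.median(pts[:,1]))<4; f=np.polyfit(pts[k,0],pts[k,1],1); print('stop y at x=530: %.1f'%np.polyval(f,530),'angle %.2f'%np.degrees(np.arctan(f[0])))
xs=np.arange(.38,.70,.0005); L=[];Rr=[]
for y in np.arange(.21,.41,.02):
    p=cv2.GaussianBlur(samp([[x,y,-.001] for x in xs])[None],(0,0),3).ravel(); d=np.gradient(p); a=xs<.5
    L.append([y*1000,xs[np.where(a,d,-9).argmax()]*1000]); Rr.append([y*1000,xs[np.where(~a,d,9).argmin()]*1000])
L,Rr=np.array(L),np.array(Rr); print(L[:,1],Rr[:,1]); c=(L[:,1]+Rr[:,1])/2; print('centre',c)
for E in (L,Rr): print('edge fit',np.polyfit(E[:,0],E[:,1],1))
im,ci=snap('top')
for l,z in [('pallet',.026),('mill_table',-.001)]:
    for r in masks_of('top',l)[:2]: print(l,r['score'],*rect_of(ci,r['pixels'],z))
E
```

```text
[436.  436.5 473.5 435.5 436.  436.5 436.  436.  436.  436.  435.  435.5
 436.  436.5 436.  436.  436.  436.  474.  435.5] [-8.7 -8.4 -4.5 -4.8 -8.  -8.  -7.7 -7.9 -7.8 -7.6 -4.1 -5.5 -8.1 -8.3
 -7.9 -7.7 -7.9 -7.2 -5.  -5.9]
stop y at x=530: 436.0 angle -0.10
[484.5 485.  485.5 485.5 484.5 484.5 485.  485.5 486.  484.5] [537.  600.  535.5 536.  536.5 537.5 600.  536.5 536.  536.5]
centre [510.8 542.5 510.5 510.8 510.5 511.  542.5 511.  511.  510.5]
edge fit [  0.  484.5]
edge fit [ -0.1 572.3]
pallet 0.76 [510.4 -69. ] -0.13393402099609375 (198.63890075683594, 59.0565185546875)
mill_table 0.63 [540.  467.3] 89.93922424316406 (593.0787353515625, 212.27456665039062)
```

```bash
cat >> h.py <<'E'
def yaw(px1,px0):
    im,ci=snap('wrist'); a=hole(im,ci,at_z(ci,px1,.026)[:2]*1000,.026); b=hole(im,ci,at_z(ci,px0,.026)[:2]*1000,.026); d=b-a
    print('nest1',a,'nest0',b,'dist %.1f'%np.hypot(*d),'yaw %.2f'%(np.degrees(np.arctan2(d[1],d[0]))+45))
E
python3 - <<'E'
from h import *
yaw((203.3,158.3),(335.7,188)); here()
plan(540,333,38.3,-28.9)
E
```

```text
nest1 [502.2  65.9] nest0 [563.2  11.3] dist 81.8 yaw 3.14
t 40.0 tcp [507.   10.3  38.3] psi -28.9 tilt 0.0 F [-0.5  2.  -5.2] gap 55.7 q6 0.29
plan [29.84, -12.73, -0.0] [-0.0, 0.0, -0.0] rows 9 q6~61
```

Emit:
move_arm([
  [[0,0,0.04],[0,0,1.5],0.4],
  [[0,0,0.04],[0,0,3.1],0.4],
  [[0,0,0.04],[0,0,3.1],0.4],
  [[0,0,0.04],[0,0,3.1],0.4],
], grip_force=55)

```text
t: 40.33
eef_pos: [0.5074, 0.0102, 0.0382]
ee_rot: [2.749, 1.521, 0.001]
wrist_force: [-0.9, 2.0, -2.3]
finger_gap: 0.0555
grasp_force: 54.9
```

```bash
python3 - <<'E'
from h import *
here(); yaw((203.3,158.3),(335.7,188)); s=state(); print(s['wrist_torque'],s['q'])
plan(540,150,37.5,-32); plan(540,325,37,-32)
E
```

```text
t 40.3 tcp [507.4  10.2  38.2] psi -32.1 tilt 0.0 F [-0.9  2.  -2.3] gap 55.5 q6 0.35
nest1 [504.1  65.9] nest0 [563.4   9.6] dist 81.8 yaw 1.41
[ 0.3 -0.6 -0.1] [-0.2  0.5  1.8  0.   0.8  0.3]
plan [13.57, -4.67, 0.08] [0.0, -0.0, -0.1] rows 5 q6~48
plan [28.4, -13.97, 0.13] [0.0, -0.0, -0.1] rows 9 q6~63
```

Emit:
move_arm([
  [[0,0,0.02],[0,0,2],0.4],
  [[0.7,-0.2,0.02],[0,0,2],0.4],
  [[2,-0.7,0.02],[0,0,2],0.4],
  [[3.4,-1.2,0.02],[0,0,2],0.4],
  [[4.8,-1.7,0.02],[0,0,2],0.4],
  [[6.2,-2.1,0.02],[0,0,2],0.4],
  [[7.6,-2.6,0.02],[0,0,2],0.4],
  [[9,-3.1,0.02],[0,0,2],0.4],
  [[10.4,-3.6,0.04],[0,0,2],0.4],
  [[11.8,-4.1,0.05],[0,0,2],0.4],
  [[13,-4.5,0.05],[0,0,2],0.4],
  [[13.6,-4.7,0.05],[0,0,2],0.4],
  [[13.6,-4.7,0.05],[0,0,2],0.4],
])

```text
t: 41.47
eef_pos: [0.5407, 0.1508, 0.0382]
ee_rot: [2.774, 1.472, 0.003]
wrist_force: [1.7, 3.1, 2.3]
finger_gap: 0.0562
grasp_force: 54.9
```

```bash
python3 - <<'E'
from h import *
here(); yaw((203.3,158.3),(335.7,188)); plan(540,322,37,-32)
E
```

```text
t 41.5 tcp [540.7 150.8  38.2] psi -34.1 tilt 0.1 F [1.7 3.1 2.3] gap 56.2 q6 0.66
nest1 [539.3 206.5] nest0 [596.7 148.3] dist 81.8 yaw -0.41
plan [14.14, -9.66, 0.13] [0.1, -0.1, -2.1] rows 6 q6~63
```

Emit:
move_arm([
  [[0.6,-0.4,0.01],[0,0,0],0.4],
  [[1.8,-1.2,0.02],[0,0,0],0.4],
  [[3.0,-2.1,0.03],[0,0,0],0.4],
  [[4.2,-2.9,0.04],[0,0,0],0.4],
  [[5.4,-3.7,0.05],[0,0,0],0.4],
  [[6.6,-4.5,0.06],[0,0,0],0.4],
  [[7.8,-5.3,0.07],[0,0,0],0.4],
  [[9.0,-6.1,0.08],[0,0,0],0.4],
  [[10.2,-7.0,0.09],[0,0,0],0.4],
  [[11.4,-7.8,0.1],[0,0,0],0.4],
  [[12.6,-8.6,0.1],[0,0,0],0.4],
  [[13.6,-9.3,0.1],[0,0,0],0.4],
  [[14.1,-9.6,0.1],[0,0,0],0.4],
  [[14.1,-9.6,0.1],[0,0,0],0.4],
])

```text
t: 42.68
eef_pos: [0.5399, 0.3208, 0.0372]
ee_rot: [2.774, 1.472, 0.001]
wrist_force: [-0.5, -0.8, 6.0]
finger_gap: 0.0558
grasp_force: 54.9
```

```bash
python3 - <<'E'
from h import *
here(); yaw((203.3,158.3),(335.7,188)); im,ci=snap('top')
for l,z in [('pallet',.025)]:
    for r in masks_of('top',l)[:2]: print(l,r['score'],*rect_of(ci,r['pixels'],z))
print([ (at_z(vision.camera_info('wrist'),x['location'],-.001)*1000,round(x['score'],2)) for x in landmark_of('wrist','stop_face')])
E
```

```text
t 42.7 tcp [539.9 320.8  37.2] psi -34.1 tilt 0.1 F [-0.5 -0.8  6. ] gap 55.8 q6 0.95
nest1 [538.7 376.5] nest0 [595.8 318.7] dist 81.3 yaw -0.36
[(array([543.1, 433.6,  -1. ]), 0.95)]
```

Emit:
move_arm([
  [[0.25,-0.17,0],[0,0,0],0.4],
  [[0.5,-0.34,0],[0,0,0],0.4],
  [[0.75,-0.5,0],[0,0,0],0.4],
  [[1.0,-0.67,0],[0,0,0],0.4],
  [[1.0,-0.67,0],[0,0,0],0.4],
])

```text
t: 43.3
eef_pos: [0.5402, 0.3312, 0.0372]
ee_rot: [2.774, 1.47, -0.001]
wrist_force: [0.7, -9.7, 7.8]
finger_gap: 0.0555
grasp_force: 54.9
```

Emit:
move_arm([
  [[0.12,-0.08,0],[0,0,0],0.4],
  [[0.25,-0.17,0],[0,0,0],0.4],
  [[0.25,-0.17,0],[0,0,0],0.4],
  [[0.25,-0.17,0],[0,0,0],0.4],
])

```text
t: 43.63
eef_pos: [0.5402, 0.3338, 0.0372]
ee_rot: [2.773, 1.47, -0.002]
wrist_force: [0.2, -11.8, 8.6]
finger_gap: 0.0556
grasp_force: 54.9
```

```bash
python3 - <<'E'
from h import *
here(); yaw((203.3,158.3),(335.7,188)); print(state()['wrist_torque'])
E
```

```text
t 43.6 tcp [540.2 333.8  37.2] psi -34.2 tilt 0.2 F [  0.2 -11.8   8.6] gap 55.6 q6 0.97
nest1 [539.1 389.5] nest0 [596.2 331.6] dist 81.3 yaw -0.40
[-1.6 -0.4 -0.1]
```

Emit:
move_arm([
  [[0.12,-0.08,0],[0,0,0],0.4],
  [[0.25,-0.17,0],[0,0,0],0.4],
  [[0.25,-0.17,0],[0,0,0],0.4],
  [[0.25,-0.17,0],[0,0,0],0.4],
])

```text
t: 44.02
eef_pos: [0.5401, 0.3356, 0.0372]
ee_rot: [2.773, 1.468, -0.005]
wrist_force: [-2.0, -19.2, 10.5]
finger_gap: 0.0557
grasp_force: 55.0
```

```bash
python3 - <<'E'
from h import *
here(); yaw((203.3,158.3),(335.7,188)); print(state()['wrist_torque'])
E
```

```text
t 44.0 tcp [540.1 335.6  37.2] psi -34.2 tilt 0.3 F [ -2.  -19.2  10.5] gap 55.7 q6 0.97
nest1 [539.1 391.2] nest0 [596.  333.2] dist 81.3 yaw -0.56
[-2.7 -0.1 -0.3]
```

Contact with the stop at y = 335.6 mm (force rising to 19 N). I'll ease off, release the nut and go behind the pallet to square it.

Emit:
move_arm([
  [[-0.12,0.08,-0.05],[0,0,0],0.4],
  [[-0.12,0.08,-0.1],[0,0,0],0.4],
  [[-0.12,0.08,-0.1],[0,0,0],0.4],
  [[-0.12,0.08,-0.1],[0,0,0],0.85],
  [[-0.12,0.08,-0.1],[0,0,0],0.85],
  [[-0.12,0.08,-0.1],[0,0,0],0.85],
  [[-0.12,0.08,-0.1],[0,0,0],0.85],
  [[-0.12,0.08,-3],[0,0,0],0.85],
  [[-0.12,0.08,-7],[0,0,0],0.85],
  [[-0.12,0.08,-10],[0,0,0],0.85],
  [[-0.12,0.08,-10],[0,0,0],0.85],
])

```text
t: 44.98
eef_pos: [0.5416, 0.3388, 0.1433]
ee_rot: [2.774, 1.472, 0.017]
wrist_force: [0.4, 0.2, 1.0]
finger_gap: 0.0749
grasp_force: 0.0
```

```bash
python3 - <<'E'
from h import *
here()
im,ci=snap('wrist')
for r in masks_of('wrist','pallet')[:1]: print('pallet',r['score'],*rect_of(ci,r['pixels'],.025))
for l,z in [('nest0',.025),('stop_face',-.001),('blank0',.005)]: print(l,[(at_z(ci,x['location'],z)[:2]*1000,round(x['score'],2)) for x in landmark_of('wrist',l)][:5])
plan(540,205,110,0); plan(540,205,8,0)
E
```

```text
t 45.0 tcp [541.6 338.8 143.3] psi -34.1 tilt 0.6 F [0.4 0.2 1. ] gap 74.9 q6 0.97
pallet 0.84 [539.5 333.2] 0.07746987789869308 (202.15237426757812, 201.47007751464844)
nest0 [(array([484.6, 334.5]), 0.71)]
stop_face [(array([544.6, 434.3]), 0.94)]
blank0 [(array([483.2, 332.5]), 0.9), (array([594. , 334.5]), 0.87), (array([541.3, 390.9]), 0.86), (array([538.1, 275.6]), 0.61), (array([553.3, 335.5]), 0.47)]
plan [-10.88, 7.54, 2.5] [-0.1, 0.1, -34.1] rows 6 q6~21
plan [-10.85, 7.55, 12.7] [-0.1, 0.1, -34.1] rows 6 q6~21
```

Emit:
move_arm([
  [[-10.8,7.5,0],[0,0,-34.1],1],
  [[-10.8,7.5,0],[0,0,-34.1],1],
  [[-10.8,7.5,0],[0,0,-34.1],1],
  [[-10.8,7.5,0],[0,0,-34.1],1],
  [[-10.8,7.5,0],[0,0,-34.1],1],
  [[-10.8,7.5,0],[0,0,-34.1],1],
  [[-10.8,7.5,0],[0,0,-34.1],1],
  [[-10.8,7.5,0],[0,0,-34.1],1],
])

```text
t: 45.9
eef_pos: [0.5406, 0.2065, 0.1359]
ee_rot: [-2.225, -2.217, 0.001]
wrist_force: [1.2, 1.0, 0.4]
finger_gap: 0.088
grasp_force: 0.0
```

```bash
python3 - <<'E'
from h import *
here(); here(); plan(540,210,8,-0.1)
im,ci=snap('wrist')
for r in masks_of('wrist','pallet')[:1]: print('pallet',r['score'],*rect_of(ci,r['pixels'],.025))
here(); plan(540,210,8,-0.1)
E
```

```text
t 45.9 tcp [540.6 206.5 135.9] psi -0.2 tilt 0.1 F [1.2 1.  0.4] gap 88.0 q6 0.17
t 45.9 tcp [540.6 206.5 135.9] psi -0.2 tilt 0.1 F [1.2 1.  0.4] gap 88.0 q6 0.17
plan [0.35, -0.05, 12.79] [-0.1, 0.0, -0.1] rows 5 q6~21
pallet 0.75 [539.8 303.2] -0.2465362548828125 (202.45376586914062, 142.23904418945312)
t 46.0 tcp [540.7 206.6 136.1] psi -0.1 tilt 0.0 F [-0.5  0.7  0.2] gap 87.9 q6 0.16
plan [0.34, -0.06, 12.81] [-0.0, 0.0, -0.0] rows 5 q6~21
```

Emit:
move_arm([
  [[0,0,4],[0,0,0],1],
  [[0,0,8],[0,0,0],1],
  [[0,0,11],[0,0,0],1],
  [[0,0,12.6],[0,0,0],1],
  [[0,0,12.6],[0,0,0],1],
  [[0.8,0,12.6],[0,0,0],1],
  [[1.2,0,12.6],[0,0,0],1],
  [[1.5,0,12.6],[0,0,0],1],
  [[1.7,0,12.6],[0,0,0],1],
  [[1.7,0,12.6],[0,0,0],1],
])

```text
t: 46.83
eef_pos: [0.5413, 0.2238, 0.0115]
ee_rot: [2.221, 2.221, 0.002]
wrist_force: [-0.6, 0.6, 0.0]
finger_gap: 0.0885
grasp_force: 0.0
```

Emit:
move_arm([
  [[0.1,0,0],[0,0,0],1],
  [[0.2,0,0],[0,0,0],1],
  [[0.3,0,0],[0,0,0],1],
  [[0.4,0,0],[0,0,0],1],
  [[0.4,0,0],[0,0,0],1],
])

```text
t: 47.25
eef_pos: [0.5411, 0.2244, 0.011]
ee_rot: [2.22, 2.22, -0.006]
wrist_force: [-3.3, -17.5, 7.3]
finger_gap: 0.0882
grasp_force: 8.7
```

Emit:
move_arm([
  [[0.1,0,0],[0,0,0],1],
  [[0.2,0,0],[0,0,0],1],
  [[0.3,0,0],[0,0,0],1],
  [[0.3,0,0],[0,0,0],1],
  [[0.3,0,0],[0,0,0],1],
])

```text
t: 47.67
eef_pos: [0.5412, 0.2246, 0.0111]
ee_rot: [2.218, 2.218, -0.012]
wrist_force: [-5.6, -35.1, 10.8]
finger_gap: 0.088
grasp_force: 17.5
```

Solid contact at 35 N with no further travel, so the pallet sits against the stop. I'll back off, rise and check.

Emit:
move_arm([
  [[-0.4,0,0],[0,0,0],1],
  [[-1.5,0,0],[0,0,0],1],
  [[-2,0,-2],[0,0,0],1],
  [[-2,0,-6],[0,0,0],1],
  [[-2,0,-10],[0,0,0],1],
  [[0,0,-14],[0,0,0],1],
  [[4,0,-17],[0,0,0],1],
  [[7,0,-19],[0,0,0],1],
  [[7,0,-19],[0,0,0],1],
  [[7,0,-19],[0,0,0],1],
  [[7,0,-19],[0,0,0],1],
])

```text
t: 48.58
eef_pos: [0.5407, 0.2995, 0.1995]
ee_rot: [-2.221, -2.221, 0.002]
wrist_force: [-0.0, 0.0, -0.4]
finger_gap: 0.0882
grasp_force: 0.0
```

```bash
python3 - <<'E'
from h import *
here(); im,ci=snap('wrist','fin')
for r in masks_of('wrist','pallet')[:1]: print('pallet',r['score'],*rect_of(ci,r['pixels'],.025))
for r in masks_of('wrist','blank0'): print('blank',round(r['score'],2),*rect_of(ci,r['pixels'],.025))
for r in masks_of('wrist','nut')[:1]: print('nut',*rect_of(ci,r['pixels'],.032))
print([(at_z(ci,x['location'],-.001)*1000,round(x['score'],2)) for x in landmark_of('wrist','stop_face')])
# edges along y: pallet front edge (z=.025) and stop bar near face top
g=cv2.cvtColor(im,cv2.COLOR_RGB2HSV)
blue=((g[...,0]>100)&(g[...,0]<125)&(g[...,1]>120)).astype(np.uint8)
def edge(z,ys,xs):
    o=[]
    for x in xs:
        U=np.array([proj(ci,[x,y,z]) for y in ys],np.float32); b=cv2.remap(blue*255,U[:,:1],U[:,1:],cv2.INTER_LINEAR).ravel()>127
        o.append([x*1000,ys[np.nonzero(b)[0].max()]*1000] if b.any() else [x*1000,np.nan])
    o=np.array(o); k=~np.isnan(o[:,1]); f=np.polyfit(o[k,0],o[k,1],1); print('front edge y',o[:,1],'angle %.2f'%np.degrees(np.arctan(f[0])))
edge(.025,np.arange(.38,.47,.0005),np.r_[np.arange(.45,.51,.01),np.arange(.57,.63,.01)])
E
```

```text
t 48.6 tcp [540.7 299.5 199.5] psi -0.0 tilt 0.1 F [-0.   0.  -0.4] gap 88.2 q6 0.32
pallet 0.69 [539.5 333.2] -0.01482391357421875 (202.7220916748047, 201.11187744140625)
blank 0.98 [538.8 398. ] -89.25475722551346 (51.22753143310547, 37.944313049316406)
blank 0.86 [474.4 332.6] -0.16845703125 (49.16379928588867, 36.664981842041016)
blank 0.75 [538.4 267.8] -89.97021328471601 (48.363128662109375, 37.13515853881836)
blank 0.69 [604.1 333.2] 0.23510901629924774 (49.029197692871094, 35.40415573120117)
nut [539.7 333.9] 0.10752204060554504 (197.16653442382812, 196.57667541503906)
[(array([542. , 430.8,  -1. ]), 0.62), (array([542.1, 183.5,  -1. ]), 0.38)]
front edge y [432.5 433.5 433.5 433.5 433.  433.  433.  433.  433.  433.  433.  433.5
 432.5] angle -0.07
```

```bash
python3 -c "
from rig import ticket; print(ticket.finish_job())"
```

```text
the job is handed in; nothing more can be done
None
```

I handed the job in: all four blanks are pressed flush, the nut is dropped and screwed down tight, and the pallet sits square against the stop bar (within 0.1°); no result came back, and I viewed 17 pictures, over the limit of 14.

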